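# Power, tare and load the field balance with a pile of stream stones

### The arm

A 6-joint arm with a two-finger parallel gripper is mounted at the origin on the work surface. World frame = base frame: x ahead of the robot, y to its left, z up, the work surface at z = 0. Lengths are in m, angles in rad, forces in N, time in s.
With the tool pointing down it reaches from about 0.225 to 0.875 m from the base axis. Payload 3.4 kg.
Tool frame: the origin (TCP) lies at the very end of the fingers, on their centre line; the grasp point (between the pads) lies 19 mm behind it (grip_depth is the distance from the TCP to the grasp point, in m); x points along the fingers, z is the direction in which the jaws open and shut, and the axes are right-handed (so a half turn about x gives the same grasp; the last joint's range is limited). The gripper opens to 85 mm and grips with 20 to 120 N. Pads are 22 mm wide; open, the fingers measure 114 mm over their backs; the gripper's body (76 mm by 85 mm) begins 54 mm behind the grasp point. The pads swing forward as they close: fully open they stand 13 mm farther back than shut.
Start: joints at [-1.228, 0.276, 1.505, -0, 1.361, -0.121], TCP at [0.257, -0.514, 0.231] pointing down, gripper open.
Joint ranges: [-2.89, 2.89], [-0.75, 2.08], [0.22, 2.7], [-1.18, 4.32], [0.11, 2.71], [-2.7, 2.7]. Speed limits (rad/s): [2.57, 2.57, 3.14, 3.14, 3.14, 3.14].

### API

Orientations are given as a unit quaternion [w, x, y, z].
In Python, from rig import get_state, get_image, sign_off, grip_depth gives the robot as it stands. The module is installed in compiled form; this text tells all that it offers.
- The arm moves only by the tool arm_command, never from a script. Its argument "series" is a list of rows, each an object with "dp": the shift along the tool's x, y, z scaled (see below), a list of three; "angular": the turn, a rotation vector about the tool's x, y, z scaled (see below), a list of three; "gripper": the finger opening in mm, from 0 to 85.4. A call has exactly 8 rows; each row shifts and turns the pose as measured when the row begins, along the tool's axes as they then stand; what a row does not reach is not made up. The controller multiplies each number of a shift by 0.12 m and each number of a turn by 90 degrees. A row lasts 1/8 s, in which the tool goes at most 62.5 mm and 10.7 degrees, less where a joint would pass 70% of its speed; a pose out of reach is approached as far as the arm can. A call with a number of a shift or a turn outside -1 to 1 is refused whole. A call with a gripper value outside its range is refused whole. The fingers move at their own pace and stop on an object; "grip_force" is the grip in N (left out, the last holds). Time passes only in rows, so rows that do not move let the fingers close, or fill a call up. It gives the time, the measured TCP pose, the force and the opening at its end, in the units of the state.
- get_state(): the state, without advancing time (a new reading comes with each control period).
- get_image(name): name is "side" or "top" or "wrist"; returns a dict with "image" (400x640x3 uint8, blue, green, red), "depth" (400x640 float32, m along the optical axis (not along the pixel's ray), 0 where there is no reading), "mtx" (3x3 intrinsics, pixels), "view" (4x4, takes a point from world to camera coordinates); the wrist camera has in their place "mount" (4x4, takes a point from camera to tool coordinates, whose origin is the TCP and whose axes are the tool frame's). Camera axes: x right, y up, looking along -z (the intrinsics and any distortion apply to the point x, -y, -z); pixel columns grow to the right and rows downward; lengths in m; the calibration is good to about 2 mm. A picture is of the moment at which its call begins: read the wrist's pose just before it.
- sign_off(): hands the job in, once; it reports no verdict.
The state is a dict: "clock": time; "qpos": joint angles; "qd": joint speeds; "effort": joint torques, N m; "position": TCP position; "ee_rot": TCP orientation; "contact_force": force on the tool from outside, world axes, zero at the start; "moment": the same for the moment, N m; "width": finger opening in m.
Only numpy, scipy, OpenCV 4.12 (cv2) and the standard library are available. Lean on these libraries where they do the work, as an engineer would, in place of code of your own. Each camera call takes 0.05 s, during which the arm holds its last target. There are 200 camera calls.

### The job

Get the field balance ready and put the stream stones on it to be weighed together: press the power pack fully home into the bay at the rear until both spring clips snap over it, then press the blue tare key while the pan is empty. Then stack every stone on the small pan as one steady pile, one on top of another over the middle of the pan, turning the wedge-shaped stones thick end over thin end so that each lies close to level; leave the bottles and the jar around it alone, and do not lean on the pan with the gripper.

Things in the scene. Friction and masses are not known exactly. Their poses are not given: they have to be found in the camera images.
- balance: Portable field balance, fixed to the bench: light grey housing 265 (x) x 170 (y) x 36 mm high. Origin: at bench level under the middle of its pan; z up. The housing reaches 125 mm to its front, -x (dark strip with display and blue key) and 140 mm to its rear, +x (power bay).
- pan: The balance's round steel pan (diameter 110 mm, 4 mm thick) on a short neck. Origin: at the foot of the neck, 12 mm under the middle of its top face.
- pan_top (a point): Centre of the top face of the balance's round steel pan (diameter 110 mm), 48 mm above the bench over the balance's origin. The pan is fixed and stands 12 mm proud of the housing.
- tare_top (a point): Centre of the top of the round blue tare key (diameter 22 mm) at the right of the front strip, 93 mm ahead (-x) of the pan centre and 45 mm to its right (-y).
- tare (a joint): Travel of the tare key (m): 0 up, 0.005 fully down; about 4 N presses it fully; it springs back.
- bay (a point): Centre of the floor of the power bay, 12 mm above the bench and 105 mm behind (+x) the pan centre; axes as the balance. The bay takes the pack upright, long side along y, either way round, between two low ribs (38 mm apart in x, 10 mm high) and two spring clips at its +y and -y ends.
- clip_left: The one at the bay's +y end of two steel spring clips, 20 mm wide. Their flared lips, 80 mm apart, reach 41 mm above the bay floor and guide the pack in. Its beads spread them over the last 16 mm (push of 6 to 15 N); 5 mm above the floor they snap over the beads, the force drops and they hold the pack down on the floor. Origin: at its foot, 31 mm from the bay centre.
- pack: Loose power pack, 0.13 kg: dark body 30 (x) x 64 (y) x 24 mm high with a rounded bead across both short ends (72 mm over the beads, at 22 mm height); on it in the middle an orange grip block 20 (x) x 40 (y) x 30 mm high (54 mm in all). Origin: centre of its underside, z up. Pinched across the block's x (20 mm) with the fingertips above the dark body, the fingers stay clear of the clips.
- stone_slate: Loose dark blue-grey stone, 98 (x) x 62 (y) mm, about 302 g, a wedge thicker at its +x end. Origin: near the centre of mass, 13 mm above its flat underside (normal to z), midway between two steep parallel flanks (y = +-31 mm, 33 mm long) to grip. Flat top 80 x 44 mm, 14 mm above the origin, rising 0.10 mm per mm along x and -0.02 along y. None if absent.
- stone_lime: Loose pale cream stone, 94 (x) x 60 (y) mm, about 304 g, a wedge thicker at its +x end. Origin: near the centre of mass, 14 mm above its flat underside (normal to z), midway between two steep parallel flanks (y = +-30 mm, 32 mm long) to grip. Flat top 76 x 42 mm, 15 mm above the origin, rising 0.13 mm per mm along x and +0.02 along y. None if absent.
- stone_sand: Loose ochre stone, 88 (x) x 58 (y) mm, about 297 g, a wedge thicker at its +x end. Origin: near the centre of mass, 16 mm above its flat underside (normal to z), midway between two steep parallel flanks (y = +-29 mm, 30 mm long) to grip. Flat top 70 x 40 mm, 17 mm above the origin, rising 0.12 mm per mm along x and +0.03 along y. None if absent.
- stone_red: Loose dark red stone, 84 (x) x 55 (y) mm, about 256 g, a wedge thicker at its +x end. Origin: near the centre of mass, 14 mm above its flat underside (normal to z), midway between two steep parallel flanks (y = +-27.5 mm, 29 mm long) to grip. Flat top 66 x 37 mm, 16 mm above the origin, rising 0.11 mm per mm along x and -0.03 along y. None if absent.
- stone_green: Loose grey-green stone, 78 (x) x 53 (y) mm, about 204 g, a wedge thicker at its +x end. Origin: near the centre of mass, 14 mm above its flat underside (normal to z), midway between two steep parallel flanks (y = +-26.5 mm, 27 mm long) to grip. Flat top 60 x 35 mm, 15 mm above the origin, rising 0.14 mm per mm along x. None if absent.
- amber_bottle: Amber glass reagent bottle, diameter 68 mm, 140 mm high; a bystander. Origin: centre of its underside.
- sample_jar: White sample jar, diameter 54 mm, 62 mm high; a bystander. Origin: centre of its underside.
- dropper: White dropper bottle, diameter 30 mm, 79 mm high; a bystander. Origin: centre of its underside.
Mind the look-alikes: they are no part of the job. Leave any turquoise look-alike of the pack alone. What is shaped like the stone_red but turquoise is not meant.

How it is judged:
On the way, in this order (a step that is already met when the one before it is completed fails the run):
1. the power pack is seated in its bay under both clips (horizontal distance between pack and bay below 0.006 m and z of pack in the frame of bay between -0.003 and 0.003 m and angle between pack's own z axis and vertical below 0.045 rad), for 0.2 s.
2. the tare key is pressed down with nothing on the pan (value of joint tare above 0.004 m and contact force between pan and anything else below 0.1 N), for 0.05 s.
At the end, for the whole second after the job is handed in: Pack flat on the bay floor (2.5 degrees, 3 mm in height, 6 mm sideways). Every stone present at rest on the pan or on other stones, its origin within 25 mm of the pan's axis and 8 mm or more above the pan, lying on its underside or its top within 15 degrees of level (all of step 1 and horizontal distance between each of stone_slate, stone_lime, stone_sand, stone_red, stone_green and pan_top below 0.025 m and z of each of stone_slate, stone_lime, stone_sand, stone_red, stone_green in the frame of pan_top above 0.008 m and (angle between stone_slate's own z axis and vertical below 0.26 rad or angle between stone_slate's own z axis and vertical above 2.88 rad) and linear speed of each of stone_slate, stone_lime, stone_sand, stone_red, stone_green below 0.02 m/s and angular speed of each of stone_slate, stone_lime, stone_sand, stone_red, stone_green below 0.1 rad/s and (angle between stone_lime's own z axis and vertical below 0.26 rad or angle between stone_lime's own z axis and vertical above 2.88 rad) and (angle between stone_sand's own z axis and vertical below 0.26 rad or angle between stone_sand's own z axis and vertical above 2.88 rad) and (angle between stone_red's own z axis and vertical below 0.26 rad or angle between stone_red's own z axis and vertical above 2.88 rad) and (angle between stone_green's own z axis and vertical below 0.26 rad or angle between stone_green's own z axis and vertical above 2.88 rad)); the robot touches nothing.
It fails at once if a bystander (bottle, jar, dropper) is shifted more than 30 mm (distance of any of amber_bottle, sample_jar, dropper from where it was at the start of the episode above 0.03 m).
It fails at once if the gripper leans on the pan with more than 20 N (contact force between the fingers and pan above 20 N).
Of stone_slate, stone_lime, stone_sand, stone_red, stone_green only 4 to 5 are there at a start; the rules pass over those that are not, and their reading is None.
At some moment in a run one of stone_slate, stone_lime, stone_sand, stone_red, stone_green may be knocked a few centimetres aside while the robot is not near it.
Once in a run the grip may slacken for a moment while it holds something.
It also fails if it takes over 210 s, if anything falls off the work surface, if the arm or the gripper's body presses on something with over 40 N, if the wrist force passes 120 N, or if a joint passes its speed limit or range.

## Working session

There is one attempt and no reset: what is moved stays moved. The work goes in short steps, Python scripts to look and compute and a tool call to move; the robot and the scene stay as the last step left them, time stands still between calls to the robot, and variables do not carry over. Pictures are saved under pics/ and viewed, about 12 in all and at most 16, crops included, and the job is handed in when it is done.

Besides the shell and the picture viewer there is one more tool, called after "Call:" as name(argument=value, ...) on one line, values as JSON. arm_command: Moves the arm, as the interface text tells. Its arguments: {"type":"object","properties":{"series":{"type":"array","items":{"type":"object","properties":{"dp":{"type":"array","items":{"type":"number"}},"angular":{"type":"array","items":{"type":"number"}},"gripper":{"type":"number"}}}},"grip_force":{"type":"number"}},"required":["series"]}

```bash
mkdir -p pics
python3 - <<'E'
from rig import *
import cv2,numpy as np
s=get_state();print(s); print(grip_depth)
for n in("top","side"):
    d=get_image(n);np.savez(n+"0.npz",**d);cv2.imwrite(f"pics/{n}0.png",d["image"]);print(n,d["mtx"],d["view"])
E
```

```text
{'clock': 0.0, 'qpos': array([-1.22800758e+00,  2.76597555e-01,  1.50618504e+00, -2.25872777e-05,
        1.36069833e+00, -1.20945083e-01]), 'qd': array([-0.00076966,  0.0009795 ,  0.0008668 ,  0.00069847, -0.0002622 ,
        0.00055626]), 'effort': array([-4.77238664e-04, -4.16777515e+01, -2.45800638e+01, -7.09961796e-05,
        1.12179236e-02,  1.00226924e-05]), 'position': array([ 0.25702033, -0.5137386 ,  0.23041758]), 'ee_rot': array([ 0.60099129,  0.37213133,  0.60204389, -0.3713097 ]), 'contact_force': array([ 0.16299455, -0.0503649 , -0.13255531]), 'moment': array([-0.00624056,  0.01432077, -0.00904574]), 'width': 0.08526389705937171}
0.0187
top [[494.97524398   0.         324.05156394]
 [  0.         494.97524398 206.40056279]
 [  0.           0.           1.        ]] [[-0.02415636 -0.99967599  0.00802424  0.09209776]
 [ 0.99248338 -0.02301777  0.12019536 -0.60508822]
 [-0.11997172  0.0108674   0.99271783 -1.63094916]
 [ 0.          0.          0.          1.        ]]
side [[519.09836647   0.         315.78636277]
 [  0.         519.09836647 191.99487837]
 [  0.           0.           1.        ]] [[ 0.97598651 -0.21737276  0.01412136 -0.56286428]
 [ 0.12093312  0.59461739  0.79486184 -0.16578473]
 [-0.18117812 -0.77406669  0.60662611 -1.20372183]
 [ 0.          0.          0.          1.        ]]
```

View pics/top0.png

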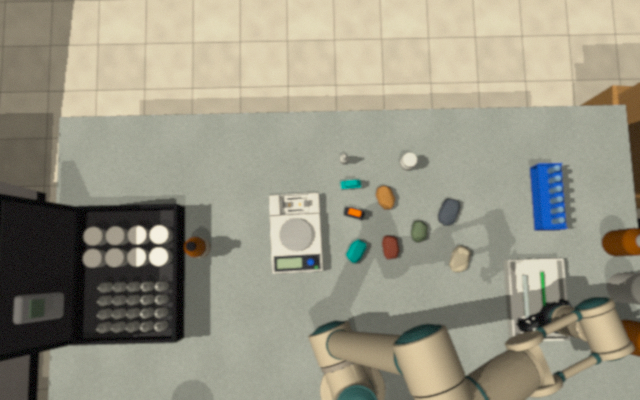

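View pics/side0.png

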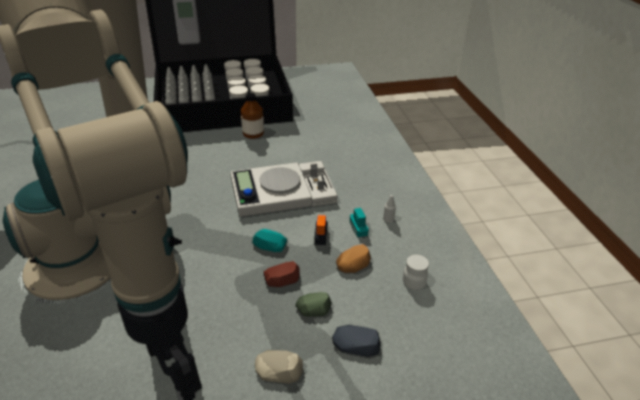

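The top view shows the real pack (orange block on a dark body) at (355,213) and its turquoise look-alike at (350,184). The stones are sand (386,197), red (391,247), green (419,231), slate (450,212) and lime (460,259), with a turquoise decoy stone at (356,250). The pan is at (296,235). The side view agrees: pack at (321,230), decoys at (360,222) and (270,241).

```bash
cat > h.py <<'E'
from rig import *
import cv2,numpy as np
from scipy.spatial.transform import Rotation as Ro
np.set_printoptions(precision=4,suppress=True)
def pose():
    s=get_state();q=s["ee_rot"];return s["position"],Ro.from_quat([q[1],q[2],q[3],q[0]]).as_matrix(),s
def grab(n):
    p,R,s=pose();d=get_image(n);d=dict(d)
    if n=="wrist":
        T=np.eye(4);T[:3,:3]=R;T[:3,3]=p;d["c2w"]=T@d["mount"]
    else:d["c2w"]=np.linalg.inv(d["view"])
    return d
def cloud(d):
    z=d["depth"];v,u=np.mgrid[:z.shape[0],:z.shape[1]];K=d["mtx"]
    P=np.stack([(u-K[0,2])/K[0,0]*z,-(v-K[1,2])/K[1,1]*z,-z,np.ones_like(z)],-1)
    W=(P@d["c2w"].T)[...,:3];W[z<=0]=np.nan;return W
def ray(d,u,v,h):
    K=d["mtx"];r=d["c2w"][:3,:3]@np.array([(u-K[0,2])/K[0,0],-(v-K[1,2])/K[1,1],-1]);o=d["c2w"][:3,3]
    return o+r*(h-o[2])/r[2]
def proj(d,P):
    c=np.linalg.inv(d["c2w"])@np.append(P,1);K=d["mtx"];return np.array([K[0,0]*c[0]/-c[2]+K[0,2],K[1,1]*-c[1]/-c[2]+K[1,2]])
def goal(p,yaw=None,tool=None,verb=1):
    """numbers for TCP target p; yaw = direction of tool z (jaw axis), mod pi, tool down"""
    q,R,s=pose();dp=R.T@(np.array(p)-q)
    best=np.zeros(3)
    if yaw is not None:
        c=[]
        for k in (0,np.pi):
            z=np.array([np.cos(yaw+k),np.sin(yaw+k),0]);x=np.array([0,0,-1.]);y=np.cross(z,x)
            c.append(Ro.from_matrix(R.T@np.stack([x,y,z],1)).as_rotvec())
        c.sort(key=np.linalg.norm);best=c[0]
        if verb:print("alt turn(deg)",np.degrees(c[1]))
    print("dp mm",dp*1000,"units",dp/.12,"turn deg",np.degrees(best),"units",best/(np.pi/2),"q6",s["qpos"][5],"q",s["qpos"])
E
python3 - <<'E'
from h import *
d=grab("top");W=cloud(d);hsv=cv2.cvtColor(d["image"],cv2.COLOR_BGR2HSV)
px=dict(pack=(355,213),sand=(386,197),red=(391,247),green=(419,231),slate=(450,212),lime=(460,259),pan=(296,235),tare=(311,262),jar=(409,160),drop=(343,158),amber=(194,246),tpack=(350,184),tstone=(356,250),bench=(380,290),bayc=(296,201))
for k,(u,v) in px.items():
    print(k,hsv[v,u],W[v,u],np.nanmedian(W[v-3:v+4,u-3:u+4].reshape(-1,3),0))
w=grab("wrist");cv2.imwrite("pics/w0.png",w["image"]);print(w["mtx"],w["mount"])
c=d["image"][140:290,255:495];c=cv2.resize(c,None,fx=3.3,fy=3.3,interpolation=cv2.INTER_CUBIC);cv2.imwrite("pics/c0.png",c)
p,R,s=pose();print(R)
goal([0.55,-0.1,0.40],np.pi/2)
E
```

```text
pack [ 15 255 245] [ 0.5805 -0.0245  0.0533] [ 0.5805 -0.0245  0.0529]
sand [ 16 169 189] [ 0.6345 -0.1326  0.0342] [ 0.6342 -0.1323  0.0339]
red [  6 153 132] [ 0.4653 -0.1421  0.0385] [ 0.4654 -0.1434  0.03  ]
green [ 41  64 128] [ 0.5172 -0.2402  0.0279] [ 0.5171 -0.2402  0.0289]
slate [103  23  99] [ 0.5794 -0.3492  0.0249] [ 0.5793 -0.3492  0.0249]
lime [ 20  62 181] [ 0.4201 -0.3718  0.0329] [ 0.4201 -0.3728  0.0301]
pan [ 21  26 185] [0.5125 0.1734 0.0444] [0.5125 0.1734 0.0489]
tare [108 219 196] [0.422  0.1253 0.0527] [0.422  0.1253 0.0552]
jar [ 25  25 228] [ 0.7539 -0.2106  0.0637] [ 0.7542 -0.211   0.062 ]
drop [ 23  30 179] [0.7669 0.0103 0.058 ] [0.767  0.0103 0.0554]
amber [165  18  28] [0.4793 0.486  0.146 ] [0.4798 0.4886 0.1367]
tpack [ 87 255 171] [ 0.6781 -0.0106  0.0567] [ 0.6784 -0.0107  0.0527]
tstone [ 88 255 141] [ 0.4584 -0.0256  0.0306] [ 0.4584 -0.0257  0.0293]
bench [ 32  23 167] [ 0.3231 -0.1041  0.0045] [ 0.3231 -0.1044 -0.0007]
bayc [ 24  23 228] [0.6304 0.1728 0.015 ] [0.6308 0.1729 0.0136]
[[308.2384   0.     319.9424]
 [  0.     308.2384 194.0772]
 [  0.       0.       1.    ]] [[-0.0004  0.3235 -0.9462 -0.1429]
 [ 0.0003  0.9462  0.3235  0.0843]
 [ 1.     -0.0001 -0.0005 -0.0011]
 [ 0.      0.      0.      1.    ]]
[[-0.0004  0.8944  0.4473]
 [ 0.0011  0.4473 -0.8944]
 [-1.      0.0001 -0.0011]]
alt turn(deg) [-153.4262   -0.0106   -0.0876]
dp mm [-168.9178  447.1522 -239.4159] units [-1.4076  3.7263 -1.9951] turn deg [26.5738 -0.0642  0.0078] units [ 0.2953 -0.0007  0.0001] q6 -0.12098873520417784 q [-1.228   0.2764  1.5056 -0.      1.3607 -0.121 ]
```

View pics/c0.png

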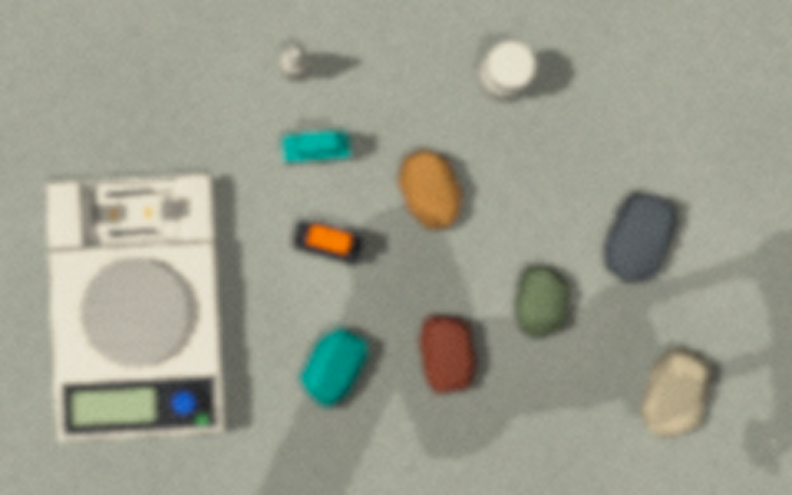

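The close crop confirms the choice: the orange block on the dark body at crop (330,240) is the real pack, and the turquoise ones are decoys. All 5 stones are present. Next I move to a survey pose.

Call:
arm_command(series=[{"dp": [-0.058,0.425,-0.173],"angular": [0,0,0],"gripper": 85},{"dp": [-0.058,0.425,-0.173],"angular": [0,0,0],"gripper": 85},{"dp": [-0.058,0.425,-0.173],"angular": [0,0,0],"gripper": 85},{"dp": [-0.058,0.425,-0.173],"angular": [0,0,0],"gripper": 85},{"dp": [-0.058,0.425,-0.173],"angular": [0,0,0],"gripper": 85},{"dp": [-0.058,0.425,-0.173],"angular": [0,0,0],"gripper": 85},{"dp": [-0.058,0.425,-0.173],"angular": [0,0,0],"gripper": 85},{"dp": [-0.058,0.425,-0.173],"angular": [0,0,0],"gripper": 85}])

```text
clock: 1.2
position: [0.5547, -0.1775, 0.2858]
ee_rot: [0.599, 0.375, 0.601, -0.374]
contact_force: [0.5, -0.5, -0.3]
width: 0.0853
```

```bash
python3 -c "
from h import *
goal([.62,-.1,.30],np.pi/2);print(pose())"
```

```text
alt turn(deg) [-153.9427   -0.0921   -0.1473]
dp mm [-14.1798  92.7298 -41.0047] units [-0.1182  0.7727 -0.3417] turn deg [26.0572 -0.1077  0.0674] units [ 0.2895 -0.0012  0.0007] q6 0.6862433867591552 q [-0.4297  0.2638  1.3884  0.0008  1.4915  0.6862]
(array([ 0.5547, -0.1775,  0.2858]), array([[-0.0016,  0.8984,  0.4393],
       [ 0.0016,  0.4393, -0.8984],
       [-1.    , -0.0007, -0.0021]]), {'clock': 1.2, 'qpos': array([-0.4297,  0.2638,  1.3884,  0.0008,  1.4915,  0.6862]), 'qd': array([ 0.7723,  0.2387, -0.4649, -0.0042,  0.2169,  0.7696]), 'effort': array([ -2.6761, -44.5024, -23.9201,   0.1644,   0.1107,  -0.6333]), 'position': array([ 0.5547, -0.1775,  0.2858]), 'ee_rot': array([ 0.5991,  0.3746,  0.6006, -0.3742]), 'contact_force': array([ 0.4605, -0.5065, -0.2564]), 'moment': array([-0.0257, -0.0549,  0.004 ]), 'width': 0.08525646305677442})
```

Call:
arm_command(series=[{"dp": [-0.06,0.38,-0.17],"angular": [0,0,0],"gripper": 85},{"dp": [-0.06,0.38,-0.17],"angular": [0,0,0],"gripper": 85},{"dp": [0,0,0],"angular": [0.1,0,0],"gripper": 85},{"dp": [0,0,0],"angular": [0.1,0,0],"gripper": 85},{"dp": [0,0,0],"angular": [0.09,0,0],"gripper": 85},{"dp": [0,0,0],"angular": [0,0,0],"gripper": 85},{"dp": [0,0,0],"angular": [0,0,0],"gripper": 85},{"dp": [0,0,0],"angular": [0,0,0],"gripper": 85}])

```text
clock: 2.2
position: [0.6232, -0.0928, 0.2983]
ee_rot: [0.498, 0.5, 0.501, -0.501]
contact_force: [-1.0, -0.5, -0.4]
width: 0.0848
```

```bash
python3 -c "
from h import *
p,R,s=pose();print(p,R,s['qpos'])
d=grab('wrist');np.savez('w1.npz',**d);cv2.imwrite('pics/w1.png',d['image'])
W=cloud(d);print(np.nanstd(W[180:200,100:120,2]),W[180:200:5,300,2])"
```

```text
[ 0.6232 -0.0928  0.2983] [[-0.0037  1.     -0.0026]
 [ 0.0031 -0.0026 -1.    ]
 [-1.     -0.0037 -0.0031]] [-0.2594  0.3363  1.2535  0.002   1.5561  1.314 ]
0.006882557394357743 [-0.0013  0.0011  0.001   0.0014]
```

View pics/w1.png

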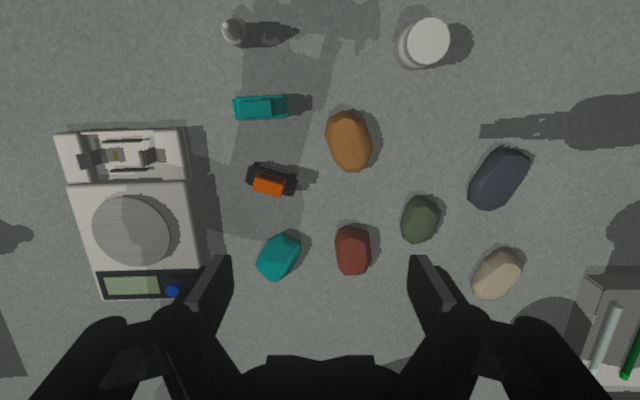

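The wrist view shows everything clearly: pack (270,180), sand (349,140), slate (499,178), green (420,218), red (352,250), lime (496,273), pan (131,230), bay (130,156) and tare key (172,291).

```bash
cat >> h.py <<'E'
def top_fit(W,m,zmin,tol=.0018):
    """robust top plane of masked points -> center, minAreaRect (size, yaw of long side), slopes (gx,gy world)"""
    P=W[m];P=P[np.isfinite(P[:,2])&(P[:,2]>zmin)];rng=np.random.default_rng(0);best=None
    for _ in range(400):
        a=P[rng.choice(len(P),3,False)];n=np.cross(a[1]-a[0],a[2]-a[0]);l=np.linalg.norm(n)
        if l<1e-6 or abs(n[2]/l)<.95:continue
        i=np.abs((P-a[0])@n/l)<tol
        if best is None or i.sum()>best.sum():best=i
    Q=P[best];c=np.linalg.lstsq(np.c_[Q[:,:2]-Q[:,:2].mean(0),np.ones(len(Q))],Q[:,2],rcond=None)[0]
    (cx,cy),(w,h),a=cv2.minAreaRect((Q[:,:2]*1000).astype(np.float32))
    if w<h:w,h,a=h,w,a+90
    return np.array([cx,cy])/1000,(w,h),np.radians(a),c,len(Q),Q
HUE={"sand":((8,100,60),(22,255,255)),"red":((0,80,30),(8,255,255)),"green":((28,25,25),(60,255,255)),"slate":((98,25,20),(125,140,140)),"lime":((12,25,110),(28,95,255)),"pack":((5,200,120),(20,255,255)),"tare":((108,180,60),(125,255,255))}
def blobs(d,name):
    m=cv2.inRange(cv2.cvtColor(d["image"],cv2.COLOR_BGR2HSV),*HUE[name])
    return m>0
def stones(d,names,guess,r=.06):
    W=cloud(d);out={}
    for k in names:
        g=guess[k];m=blobs(d,k)&(np.hypot(W[...,0]-g[0],W[...,1]-g[1])<r)
        m&=(W[...,2]>.004)
        c,wh,a,pl,n,Q=top_fit(W,m,.006)
        ax=np.array([np.cos(a),np.sin(a)]);s=pl[:2]@ax
        if s<0:ax=-ax;a+=np.pi;s=-s
        sy=pl[:2]@np.array([-ax[1],ax[0]])
        F=W[m][:,:2]*1000;f=cv2.minAreaRect(F.astype(np.float32))
        print(k,"top c",c,"wh",np.round(wh,1),"yaw",round(np.degrees(a)%360,1),"slope x %.3f y %.3f"%(s,sy),"z %.4f"%pl[2],n,"outline",np.round(f[0],1),np.round(f[1],1),round(f[2],1))
        out[k]=(c,a,pl)
    return out
G=dict(sand=(.634,-.132),red=(.465,-.143),green=(.517,-.24),slate=(.579,-.349),lime=(.42,-.373),pack=(.58,-.024))
E
python3 - <<'E'
from h import *
d=dict(np.load("w1.npz"));W=cloud(d);hsv=cv2.cvtColor(d["image"],cv2.COLOR_BGR2HSV)
stones(d,["sand","red","green","slate","lime","pack"],G)
Z=W[...,2]
m=(abs(Z-.048)<.003)&(np.hypot(W[...,0]-.5125,W[...,1]-.173)<.062)
P=W[m];c,r=cv2.minEnclosingCircle((P[:,:2]*1000).astype(np.float32));print("pan",c,r,P[:,2].mean(),P[:,:2].mean(0))
m=(abs(Z-.036)<.004)&(np.hypot(W[...,0]-.53,W[...,1]-.173)<.2);print("housing",cv2.minAreaRect((W[m][:,:2]*1000).astype(np.float32)))
m=blobs(d,"tare");P=W[m];P=P[(P[:,2]>.03)];print("tare",P.mean(0),len(P),P[:,2].max())
m=(Z<.017)&(Z>.006)&(np.hypot(W[...,0]-.62,W[...,1]-.173)<.06);print("bayfloor",W[m].mean(0),cv2.minAreaRect((W[m][:,:2]*1000).astype(np.float32)))
b=hsv[130:180,70:200];print([ (k,hsv[v,u]) for k,(u,v) in dict(pack=(268,185),lime=(496,273),slate=(499,178),tare=(172,291)).items()])
E
```

```text
sand top c [ 0.6351 -0.13  ] wh [74.3 44.7] yaw 21.5 slope x 0.128 y 0.039 z 0.0336 1376 outline [ 636.1 -130.2] [84.5 55.1] 21.4
red top c [ 0.4658 -0.1407] wh [71.6 42.6] yaw 3.7 slope x 0.112 y -0.014 z 0.0302 863 outline [ 468.5 -140.9] [79.6 52.3] 8.5
green top c [ 0.5161 -0.2373] wh [65.9 41.5] yaw 347.0 slope x 0.143 y 0.006 z 0.0284 807 outline [ 518.  -240.1] [53.5 73.7] 79.0
slate top c [ 0.5813 -0.3431] wh [86.2 50.3] yaw 335.1 slope x 0.109 y -0.033 z 0.0264 1714 outline [ 581.1 -342.4] [59.9 92.1] 68.6
lime top c [ 0.4181 -0.3687] wh [78.4 47.2] yaw 342.0 slope x 0.133 y 0.003 z 0.0294 992 outline [ 417.1 -368.8] [57.3 79.4] 77.9
pack top c [ 0.5835 -0.021 ] wh [38.5 17.5] yaw 251.5 slope x 0.002 y -0.028 z 0.0543 355 outline [583.5 -21. ] [38.5 17.5] 71.5
pan (513.1332397460938, 177.71034240722656) 55.393089294433594 0.04824268736186775 [0.5154 0.1769]
housing ((517.6495971679688, 122.83547973632812), (256.9109802246094, 280.64306640625), 1.1184697151184082)
tare [0.423  0.1289 0.057 ] 110 0.05879514817092951
bayfloor [0.6173 0.1855 0.0126] ((617.7667236328125, 177.67025756835938), (70.70160675048828, 108.24996185302734), 1.8552091121673584)
[('pack', array([ 13, 220, 155], dtype=uint8)), ('lime', array([ 21,  48, 143], dtype=uint8)), ('slate', array([102,  36,  71], dtype=uint8)), ('tare', array([110, 195, 119], dtype=uint8))]
```

Run:
```python
from h import *
d=dict(np.load("w1.npz"));W=cloud(d);Z=W[...,2]
m=((Z>.030)&(Z<.041)&(W[...,1]>.07)&(W[...,0]>.37)&(W[...,0]<.68)&(W[...,1]<.29)).astype(np.uint8)
n,l,st,_=cv2.connectedComponentsWithStats(m);i=1+np.argmax(st[1:,4]);Q=W[l==i]
print("housing",cv2.minAreaRect((Q[:,:2]*1000).astype(np.float32)),len(Q))
x=Q[:,0];y=Q[:,1]
# right (-y) edge: min y per x bin ; left edge too
b=np.arange(.42,.64,.01);lo=[np.percentile(y[(x>=t)&(x<t+.01)],1) for t in b];hi=[np.percentile(y[(x>=t)&(x<t+.01)],99) for t in b]
print("right edge slope deg",np.degrees(np.arctan(np.polyfit(b,lo,1)[0])),"left",np.degrees(np.arctan(np.polyfit(b,hi,1)[0])),"mid y at .513+",np.polyval(np.polyfit(b+.005,(np.array(lo)+hi)/2,1),[.513,.618]))
# tops of clips: z>.046 near bay
m=(Z>.045)&(Z<.06)&(np.hypot(W[...,0]-.618,W[...,1]-.18)<.07)
n,l,st,c=cv2.connectedComponentsWithStats(m.astype(np.uint8))
for i in range(1,n):
    if st[i,4]>5:print("clip",st[i,4],W[l==i].mean(0))
goal([.5835,-.021,.15],np.radians(-18.5))
```

```text
housing ((486.20941162109375, 176.63577270507812), (194.52769470214844, 170.25332641601562), 1.813095211982727) 8212Traceback (most recent call last):
  File "<stdin>", line 8, in <module>
    return _quantile_unchecked(
        a, q, axis, out, overwrite_input, method, keepdims, weights)
    return _ureduce(a,
                    func=_quantile_ureduce_func,
    ...<5 lines>...
                    overwrite_input=overwrite_input,
                    method=method)
    r = func(a, **kwargs)
    result = _quantile(arr,
                       quantiles=q,
    ...<2 lines>...
                       out=out,
                       weights=wgt)
    slices_having_nans = np.isnan(arr[-1, ...])
                                  ~~~^^^^^^^^^
IndexError: index -1 is out of bounds for axis 0 with size 0
```

Call:
arm_command(series=[{"dp": [0.31,-0.083,-0.15],"angular": [0,0,0],"gripper": 60},{"dp": [0.31,-0.083,-0.15],"angular": [0,0,0],"gripper": 60},{"dp": [0.31,-0.083,-0.15],"angular": [0,0,0],"gripper": 60},{"dp": [0.31,-0.083,-0.15],"angular": [0,0,0],"gripper": 60},{"dp": [0,0,0],"angular": [-0.114,0,0],"gripper": 60},{"dp": [0,0,0],"angular": [-0.114,0,0],"gripper": 60},{"dp": [0,0,0],"angular": [-0.114,0,0],"gripper": 60},{"dp": [0,0,0],"angular": [-0.114,0,0],"gripper": 60}])

```text
clock: 3.25
position: [0.5821, -0.0194, 0.1458]
ee_rot: [0.646, 0.286, 0.648, -0.285]
contact_force: [-0.1, 0.6, -0.3]
width: 0.0604
```

Call:
arm_command(series=[{"dp": [0,0,0],"angular": [-0.114,0,0],"gripper": 60},{"dp": [0,0,0],"angular": [-0.114,0,0],"gripper": 60},{"dp": [0,0,0],"angular": [-0.114,0,0],"gripper": 60},{"dp": [0,0,0],"angular": [0,0,0],"gripper": 60},{"dp": [0,0,0],"angular": [0,0,0],"gripper": 60},{"dp": [0,0,0],"angular": [0,0,0],"gripper": 60},{"dp": [0,0,0],"angular": [0,0,0],"gripper": 60},{"dp": [0,0,0],"angular": [0,0,0],"gripper": 60}])

```text
clock: 4.25
position: [0.5825, -0.02, 0.1464]
ee_rot: [0.7, 0.099, 0.7, -0.098]
contact_force: [0.4, 0.2, -0.3]
width: 0.0599
```

Run:
```python
from h import *
d=grab("wrist");stones(d,["pack"],G);p,R,s=pose();print(p,R,s["width"])
goal([.5835,-.021,.028],np.radians(-18.5))
```

```text
pack top c [ 0.5828 -0.0206] wh [38.2 18.7] yaw 252.6 slope x 0.007 y -0.007 z 0.0543 1009 outline [582.8 -20.3] [38.6 18.8] 73.4
[ 0.5825 -0.02    0.1464] [[ 0.0002  0.2759  0.9612]
 [ 0.0017  0.9612 -0.2759]
 [-1.      0.0017 -0.0003]] 0.059781113338812635
alt turn(deg) [-177.5141    0.1524   -0.0266]
dp mm [118.4239  -0.8956   1.2997] units [ 0.9869 -0.0075  0.0108] turn deg [ 2.4858 -0.0172 -0.0984] units [ 0.0276 -0.0002 -0.0011] q6 0.12401555705569335 q [-0.1548  0.3459  1.6213  0.0019  1.1745  0.124 ]
```

Call:
arm_command(series=[{"dp": [0.25,-0.003,0.005],"angular": [0.02,0,0],"gripper": 50},{"dp": [0.25,0,0],"angular": [0,0,0],"gripper": 50},{"dp": [0.22,0,0],"angular": [0,0,0],"gripper": 50},{"dp": [0.15,0,0],"angular": [0,0,0],"gripper": 50},{"dp": [0.1,0,0],"angular": [0,0,0],"gripper": 50},{"dp": [0,0,0],"angular": [0,0,0],"gripper": 50},{"dp": [0,0,0],"angular": [0,0,0],"gripper": 10},{"dp": [0,0,0],"angular": [0,0,0],"gripper": 10}], grip_force=70)

```text
clock: 5.3
position: [0.5858, -0.0206, 0.0292]
ee_rot: [0.701, 0.111, 0.696, -0.11]
contact_force: [-0.5, 0.2, -1.7]
width: 0.0189
```

Call:
arm_command(series=[{"dp": [0,0,0],"angular": [0,0,0],"gripper": 10},{"dp": [0,0,0],"angular": [0,0,0],"gripper": 10},{"dp": [0,0,0],"angular": [0,0,0],"gripper": 10},{"dp": [-0.2,0,0],"angular": [0,0,0],"gripper": 10},{"dp": [-0.3,0,0],"angular": [0,0,0],"gripper": 10},{"dp": [-0.3,0,0],"angular": [0,0,0],"gripper": 10},{"dp": [0,0,0],"angular": [-0.1,0,0],"gripper": 10},{"dp": [0,0,0],"angular": [-0.1,0,0],"gripper": 10}])

```text
clock: 6.3
position: [0.585, -0.0207, 0.1287]
ee_rot: [0.709, -0.003, 0.705, 0.004]
contact_force: [-0.0, 0.6, -1.9]
width: 0.0187
```

Run:
```python
from h import *
d=grab("wrist");cv2.imwrite("pics/w2.png",d["image"]);p,R,s=pose();print(p,s["width"])
G["pack"]=p[:2];
W=cloud(d);m=blobs(d,"pack");P=W[m];print(np.nanpercentile(P,[5,50,95],axis=0),len(P))
goal([.618,.181,.13],np.radians(1.9))
```

```text
[ 0.5854 -0.0208  0.129 ] 0.01851128972485842
[[ 0.577  -0.037   0.1329]
 [ 0.5851 -0.013   0.1539]
 [ 0.5932 -0.002   0.155 ]] 3925
alt turn(deg) [178.8923  -0.0389  -0.688 ]
dp mm [ -0.6665 201.28    35.3749] units [-0.0056  1.6773  0.2948] turn deg [-1.1064  0.4407 -0.0249] units [-0.0123  0.0049 -0.0003] q6 -0.17000313178602203 q [-0.1553  0.3612  1.6451  0.002   1.1278 -0.17  ]
```

View pics/w2.png

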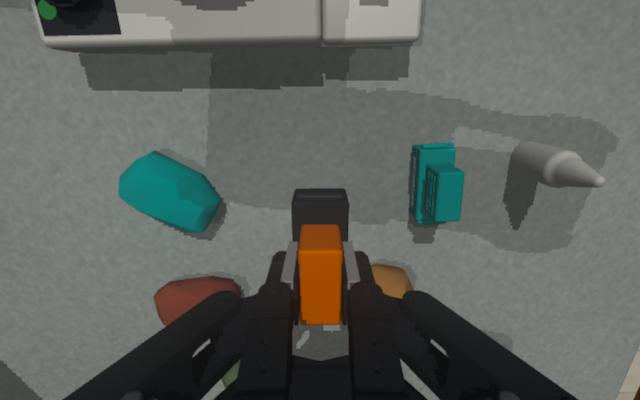

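The pack is held upright (block at px (320,270)). Next I carry it over the bay.

Call:
arm_command(series=[{"dp": [0,0.3,0.074],"angular": [-0.014,0,0],"gripper": 10},{"dp": [0,0.45,0.074],"angular": [0,0,0],"gripper": 10},{"dp": [0,0.45,0.074],"angular": [0,0,0],"gripper": 10},{"dp": [0,0.35,0.074],"angular": [0,0,0],"gripper": 10},{"dp": [0,0.13,0],"angular": [0,0,0],"gripper": 10},{"dp": [0,0,0],"angular": [0,0,0],"gripper": 10},{"dp": [0,0,0],"angular": [0,0,0],"gripper": 10},{"dp": [0,0,0],"angular": [0,0,0],"gripper": 10}])

```text
clock: 7.35
position: [0.6156, 0.1827, 0.1277]
ee_rot: [0.709, -0.008, 0.705, 0.006]
contact_force: [-0.2, -0.8, -2.0]
width: 0.0194
```

Run:
```python
from h import *
d=grab("wrist");cv2.imwrite("pics/w3.png",d["image"]);p,R,s=pose();print(p,R,s["width"],s["contact_force"])
W=cloud(d);m=blobs(d,"pack");P=W[m];P=P[P[:,2]>p[2]+.023];print("block",np.nanpercentile(P,[1,50,99],axis=0),len(P),cv2.minAreaRect((P[:,:2]*1000).astype(np.float32)))
t=grab("top");W=cloud(t);c=t["image"][180:280,255:345];cv2.imwrite("pics/t3.png",cv2.resize(c,None,fx=6,fy=6,interpolation=cv2.INTER_CUBIC))
goal([.618,.181,.041],np.radians(1.9))
```

```text
[0.6156 0.1826 0.1278] [[ 0.0057 -0.0189  0.9998]
 [-0.0033  0.9998  0.0189]
 [-1.     -0.0034  0.0056]] 0.019429283115959806 [ 0.2424  0.7164 -1.6342]
block [[0.6068 0.1639 0.1512]
 [0.6159 0.1847 0.1533]
 [0.6247 0.2014 0.1546]] 2936 ((615.6947021484375, 182.44602966308594), (18.41165542602539, 39.16572189331055), 0.6285170316696167)
alt turn(deg) [179.1842   0.2867  -0.5132]
dp mm [86.8369 -1.5809  1.7765] units [ 0.7236 -0.0132  0.0148] turn deg [-0.8148  0.3282  0.1833] units [-0.0091  0.0036  0.002 ] q6 0.16538926480172741 q [ 0.1827  0.4414  1.5136 -0.0044  1.1814  0.1654]
```

View pics/w3.png

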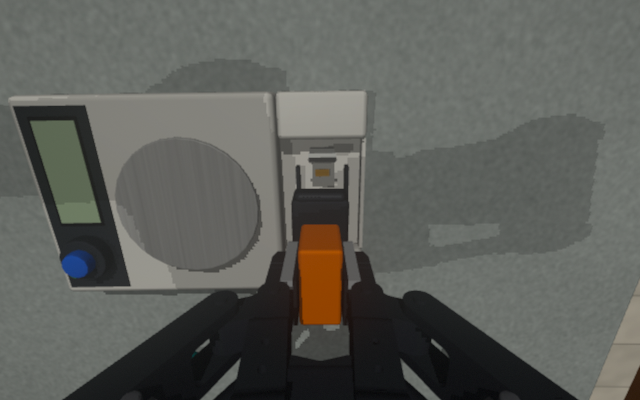

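Run:
```python
from h import *
d=grab("wrist");W=cloud(d);Z=W[...,2]
print("rib",[ray(d,u,180,.022)[:2] for u in (299,346)],"clip",W[160:186:4,322],ray(d,322,160,.053))
m=(abs(Z-.048)<.004)&(np.hypot(W[...,0]-.513,W[...,1]-.178)<.062);P=W[m]
print("pan",cv2.minEnclosingCircle((P[:,:2]*1000).astype(np.float32)),np.median(P[:,2]))
m=blobs(d,"tare");P=W[m];P=P[P[:,2]>.05];print("tare",np.median(P,0),cv2.minEnclosingCircle((P[:,:2]*1000).astype(np.float32)))
m=(Z>.032)&(Z<.04)&(W[...,1]>.16)&(W[...,0]<.7)&(W[...,0]>.35);n,l,st,_=cv2.connectedComponentsWithStats(m.astype(np.uint8))
for i in range(1,n):
    if st[i,4]>500:print(st[i,4],cv2.minAreaRect((W[l==i][:,:2]*1000).astype(np.float32)))
# clip lip points
m=(Z>.040)&(Z<.06)&(abs(W[...,0]-.618)<.03)&(W[...,1]>.2)&(W[...,1]<.24);P=W[m];print("clipL",len(P),P.mean(0),P.min(0),P.max(0))
# rear gap between the deck edges
```

```text
rib [array([0.5989, 0.1943]), array([0.6383, 0.195 ])] clip [[0.6174 0.2173 0.0465]
 [0.6181 0.2059 0.0119]
 [0.6181 0.2025 0.0124]
 [0.6182 0.199  0.0123]
 [0.6183 0.1958 0.0138]
 [0.6184 0.1915 0.0116]
 [0.6184 0.1881 0.0123]] [0.6173 0.2188 0.053 ]
pan ((513.06494140625, 177.26510620117188), 55.27935791015625) 0.04831442405073104
tare [0.4231 0.1317 0.057 ] ((422.423828125, 130.40499877929688), 10.430831909179688)
21984 ((484.86663818359375, 209.25149536132812), (194.88705444335938, 103.96937561035156), 1.7963929176330566)
clipL 250 [0.6168 0.2193 0.0491] [0.6069 0.2134 0.0401] [0.6274 0.2233 0.0537]
```

Call:
arm_command(series=[{"dp": [0,-0.014,0.02],"angular": [-0.009,0,0],"gripper": 10},{"dp": [0.15,0,0],"angular": [0,0,0],"gripper": 10},{"dp": [0.15,0,0],"angular": [0,0,0],"gripper": 10},{"dp": [0.15,0,0],"angular": [0,0,0],"gripper": 10},{"dp": [0.1,0,0],"angular": [0,0,0],"gripper": 10},{"dp": [0,0,0],"angular": [0,0,0],"gripper": 10},{"dp": [0,0,0],"angular": [0,0,0],"gripper": 10},{"dp": [0,0,0],"angular": [0,0,0],"gripper": 10}], grip_force=100)

```text
clock: 8.5
position: [0.622, 0.1813, 0.0626]
ee_rot: [0.711, -0.011, 0.703, 0.012]
contact_force: [-0.9, 2.9, -3.5]
width: 0.0186
```

Run:
```python
from h import *
p,R,s=pose();print(p,R,s["contact_force"],s["moment"],s["width"])
goal([.6183,.1808,.041],np.radians(1.9))
```

```text
[0.622  0.1813 0.0626] [[ 0.0121 -0.0325  0.9994]
 [ 0.0014  0.9995  0.0325]
 [-0.9999  0.001   0.0121]] [-0.9016  2.8687 -3.492 ] [0.4465 0.055  0.0161] 0.018578318309683088
alt turn(deg) [179.9568  -0.0938  -1.0893]
dp mm [21.587  -0.4101 -3.9449] units [ 0.1799 -0.0034 -0.0329] turn deg [-0.0398  0.6936 -0.0597] units [-0.0004  0.0077 -0.0007] q6 0.14465856639418506 q [ 0.1767  0.5037  1.5857 -0.0008  1.0401  0.1447]
```

Call:
arm_command(series=[{"dp": [0,-0.005,-0.033],"angular": [0,0.0077,0],"gripper": 10},{"dp": [0,0,-0.01],"angular": [0,0,0],"gripper": 10},{"dp": [0,0,0],"angular": [0,0,0],"gripper": 10},{"dp": [0.04,0,0],"angular": [0,0,0],"gripper": 10},{"dp": [0.06,0,0],"angular": [0,0,0],"gripper": 10},{"dp": [0.06,0,0],"angular": [0,0,0],"gripper": 10},{"dp": [0,0,0],"angular": [0,0,0],"gripper": 10},{"dp": [0,0,0],"angular": [0,0,0],"gripper": 10}])

```text
clock: 9.5
position: [0.6195, 0.1803, 0.0455]
ee_rot: [0.709, -0.012, 0.705, 0.012]
contact_force: [0.8, 2.2, 2.2]
width: 0.0181
```

Run:
```python
from h import *
p,R,s=pose();print(p,R,s["contact_force"],s["moment"],s["width"])
goal([.6183,.1808,.041],np.radians(1.9))
```

```text
[0.6195 0.1803 0.0455] [[ 0.0068 -0.0334  0.9994]
 [ 0.0008  0.9994  0.0334]
 [-1.      0.0006  0.0068]] [0.78   2.2372 2.2482] [ 0.4062 -0.0608  0.0229] 0.018055882978445306
alt turn(deg) [-179.9855    0.051     0.611 ]
dp mm [ 4.4585  0.5092 -1.2385] units [ 0.0372  0.0042 -0.0103] turn deg [ 0.0135  0.389  -0.0325] units [ 0.0001  0.0043 -0.0004] q6 0.14256897112564754 q [ 0.1757  0.5202  1.6057 -0.0005  1.0089  0.1426]
```

Near the snap point. I push on down gently.

Call:
arm_command(series=[{"dp": [0.04,0,-0.005],"angular": [0,0.003,0],"gripper": 10},{"dp": [0.06,0,-0.005],"angular": [0,0,0],"gripper": 10},{"dp": [0.08,0,0],"angular": [0,0,0],"gripper": 10},{"dp": [0.06,0,0],"angular": [0,0,0],"gripper": 10},{"dp": [0.06,0,0],"angular": [0,0,0],"gripper": 10},{"dp": [0,0,0],"angular": [0,0,0],"gripper": 10},{"dp": [0,0,0],"angular": [0,0,0],"gripper": 10},{"dp": [0,0,0],"angular": [0,0,0],"gripper": 10}])

```text
clock: 10.5
position: [0.6186, 0.1801, 0.041]
ee_rot: [0.711, -0.011, 0.703, 0.012]
contact_force: [-0.9, 1.8, 5.0]
width: 0.0184
```

Run:
```python
from h import *
p,R,s=pose();print(p,R,s["contact_force"],s["moment"],s["width"])
d=grab("wrist");W=cloud(d);m=blobs(d,"pack");P=W[m];P=P[P[:,2]>p[2]+.02];print("block z",np.nanpercentile(P,[5,50,95],axis=0),len(P),cv2.minAreaRect((P[:,:2]*1000).astype(np.float32)))
```

```text
[0.6186 0.1801 0.041 ] [[ 0.0126 -0.0337  0.9994]
 [ 0.0018  0.9994  0.0337]
 [-0.9999  0.0014  0.0126]] [-0.8588  1.8488  5.0048] [0.3814 0.1218 0.0724] 0.018355478607267137
block z [[0.6106 0.1631 0.0644]
 [0.6185 0.1827 0.0664]
 [0.6264 0.1985 0.0673]] 3040 ((618.4989624023438, 179.64154052734375), (18.4630184173584, 39.5182991027832), 1.1807488203048706)
```

Call:
arm_command(series=[{"dp": [0.06,0,0],"angular": [0,0,0],"gripper": 10},{"dp": [0,0,0],"angular": [0,0,0],"gripper": 45},{"dp": [0,0,0],"angular": [0,0,0],"gripper": 45},{"dp": [-0.02,0,0],"angular": [0,0,0],"gripper": 45},{"dp": [-0.2,0,0],"angular": [0,0,0],"gripper": 45},{"dp": [-0.25,0,0],"angular": [0,0,0],"gripper": 45},{"dp": [-0.25,0,0],"angular": [0,0,0],"gripper": 45},{"dp": [0,0,0],"angular": [0,0,0],"gripper": 45}])

```text
clock: 11.55
position: [0.6159, 0.1772, 0.1249]
ee_rot: [0.708, -0.014, 0.706, 0.011]
contact_force: [0.6, -0.1, -1.1]
width: 0.0451
```

Call:
arm_command(series=[{"dp": [0,-0.06,-0.27],"angular": [0,-0.008,0],"gripper": 0},{"dp": [0,-0.06,-0.3],"angular": [0,0,0],"gripper": 0},{"dp": [0,-0.06,-0.3],"angular": [0,0,0],"gripper": 0},{"dp": [0,-0.06,-0.3],"angular": [0,0,0],"gripper": 0},{"dp": [0,-0.06,-0.3],"angular": [0,0,0],"gripper": 0},{"dp": [0,-0.06,-0.17],"angular": [0,0,0],"gripper": 0},{"dp": [0,0,0],"angular": [0,0,0],"gripper": 0},{"dp": [0,0,0],"angular": [0,0,0],"gripper": 0}])

```text
clock: 12.55
position: [0.4083, 0.1237, 0.1101]
ee_rot: [0.705, -0.016, 0.709, 0.009]
contact_force: [0.0, -0.2, 0.5]
width: 0.0001
```

Run:
```python
from h import *
p,R,s=pose();print(p,s["contact_force"],s["width"])
d=grab("wrist");cv2.imwrite("pics/w4.png",d["image"]);W=cloud(d)
m=blobs(d,"pack");P=W[m];P=P[(P[:,0]>.55)&(P[:,2]>.06)];print("block",np.nanpercentile(P,[5,50,95],axis=0),len(P),cv2.minAreaRect((P[:,:2]*1000).astype(np.float32)))
m=blobs(d,"tare");P=W[m];P=P[P[:,2]>.05];print("tare",np.median(P,0) if len(P) else 0,len(P))
goal([.422,.130,.065],np.radians(1.9))
```

```text
[0.4083 0.1237 0.1101] [ 0.0284 -0.2134  0.4798] 7.801578129319331e-05
block [nan nan nan] 0 ((0.0, 0.0), (0.0, 0.0), 0.0)
tare [0.4215 0.1314 0.0571] 688
alt turn(deg) [-179.9037   -0.829    -0.5515]
dp mm [44.8964  6.249  14.2991] units [0.3741 0.0521 0.1192] turn deg [ 0.0936 -0.3513  0.528 ] units [ 0.001  -0.0039  0.0059] q6 0.10894767678285801 q [ 0.1381  0.1695  1.9865 -0.0102  0.9927  0.1089]
  return np.nanmean(a, axis, out=out, keepdims=keepdims)
```

Call:
arm_command(series=[{"dp": [0.1,0.052,0.119],"angular": [0,-0.004,0.006],"gripper": 0},{"dp": [0.1,0,0],"angular": [0,0,0],"gripper": 0},{"dp": [0.1,0,0],"angular": [0,0,0],"gripper": 0},{"dp": [0,0,0],"angular": [0,0,0],"gripper": 0},{"dp": [0,0,0],"angular": [0,0,0],"gripper": 0},{"dp": [0,0,0],"angular": [0,0,0],"gripper": 0},{"dp": [0,0,0],"angular": [0,0,0],"gripper": 0},{"dp": [0,0,0],"angular": [0,0,0],"gripper": 0}])

```text
clock: 13.6
position: [0.4257, 0.1314, 0.0707]
ee_rot: [0.707, -0.012, 0.707, 0.013]
contact_force: [0.1, -0.2, 0.9]
width: -0.0002
```

Run:
```python
from h import *
for n in("top","side"):
    d=grab(n);W=cloud(d);m=blobs(d,"pack")&(W[...,1]>.1)&(W[...,0]<.7)&(W[...,0]>.55);P=W[m];print(n,len(P),np.median(P,0) if len(P) else 0,P[:,2].max() if len(P) else 0)
goal([.422,.130,.051],np.radians(1.9))
```

```text
top 83 [0.6202 0.177  0.0645] 0.07537813346080302
side 42 [0.6179 0.1662 0.0665] 0.06997907744097798
alt turn(deg) [-179.8945    0.0898    0.1135]
dp mm [19.6358 -1.2517 -3.773 ] units [ 0.1636 -0.0104 -0.0314] turn deg [ 0.1055  0.0723 -0.0572] units [ 0.0012  0.0008 -0.0006] q6 0.10648393528171313 q [0.1422 0.2427 2.0121 0.0011 0.8854 0.1065]
```

Call:
arm_command(series=[{"dp": [0,-0.01,-0.03],"angular": [0,0,0],"gripper": 0},{"dp": [0.08,0,0],"angular": [0,0,0],"gripper": 0},{"dp": [0.05,0,0],"angular": [0,0,0],"gripper": 0},{"dp": [0.05,0,0],"angular": [0,0,0],"gripper": 0},{"dp": [0.03,0,0],"angular": [0,0,0],"gripper": 0},{"dp": [0.03,0,0],"angular": [0,0,0],"gripper": 0},{"dp": [0.02,0,0],"angular": [0,0,0],"gripper": 0},{"dp": [0.02,0,0],"angular": [0,0,0],"gripper": 0}])

```text
clock: 14.7
position: [0.4222, 0.13, 0.0516]
ee_rot: [0.709, -0.013, 0.705, 0.013]
contact_force: [-5.6, -1.0, 25.5]
width: -0.0002
```

Run:
```python
from h import *
p,R,s=pose();print(p,s["contact_force"])
```

```text
[0.4222 0.13   0.0516] [-5.6071 -1.0255 25.4571]
```

The key was pressed to its stop (TCP at 51.6 mm, 25 N). Next I rise and go to the slate stone.

Call:
arm_command(series=[{"dp": [-0.1,0,0],"angular": [0,0,0],"gripper": 0},{"dp": [-0.35,0,0],"angular": [0,0,0],"gripper": 40},{"dp": [-0.35,0,0],"angular": [0,0,0],"gripper": 85},{"dp": [-0.1,-0.2,0.06],"angular": [0,0,0],"gripper": 85},{"dp": [0,-0.442,0.132],"angular": [0,0,0],"gripper": 85},{"dp": [0,-0.442,0.132],"angular": [0,0,0],"gripper": 85},{"dp": [0,-0.442,0.132],"angular": [0,0,0],"gripper": 85},{"dp": [0,-0.442,0.132],"angular": [0,0,0],"gripper": 85}])

```text
clock: 15.7
position: [0.5036, -0.1064, 0.1613]
ee_rot: [0.709, -0.015, 0.704, 0.016]
contact_force: [0.3, 0.5, -0.1]
width: 0.0853
```

Call:
arm_command(series=[{"dp": [0,-0.442,0.132],"angular": [0,0,0],"gripper": 85},{"dp": [0,-0.442,0.132],"angular": [0,0,0],"gripper": 85},{"dp": [0,-0.442,0.132],"angular": [0,0,0],"gripper": 85},{"dp": [0,-0.442,0.132],"angular": [0,0,0],"gripper": 85},{"dp": [0,0,0],"angular": [-0.1,0,0],"gripper": 85},{"dp": [0,0,0],"angular": [-0.1,0,0],"gripper": 85},{"dp": [0,0,0],"angular": [-0.1,0,0],"gripper": 85},{"dp": [0,0,0],"angular": [-0.1,0,0],"gripper": 85}])

```text
clock: 16.7
position: [0.5781, -0.3291, 0.1513]
ee_rot: [0.667, -0.236, 0.665, 0.239]
contact_force: [-1.6, 0.7, -0.1]
width: 0.085
```

Call:
arm_command(series=[{"dp": [0,0,0],"angular": [-0.1,0,0],"gripper": 85},{"dp": [0,0,0],"angular": [-0.1,0,0],"gripper": 85},{"dp": [0,0,0],"angular": [-0.1,0,0],"gripper": 85},{"dp": [0,0,0],"angular": [0,0,0],"gripper": 85},{"dp": [0,0,0],"angular": [0,0,0],"gripper": 85},{"dp": [0,0,0],"angular": [0,0,0],"gripper": 85},{"dp": [0,0,0],"angular": [0,0,0],"gripper": 85},{"dp": [0,0,0],"angular": [0,0,0],"gripper": 85}])

```text
clock: 17.7
position: [0.5775, -0.3288, 0.1456]
ee_rot: [0.591, -0.386, 0.589, 0.393]
contact_force: [0.8, 0.6, 0.3]
width: 0.085
```

Run:
```python
from h import *
p,R,s=pose();print(p,s["contact_force"])
d=grab("wrist");cv2.imwrite("pics/w5.png",d["image"])
try:
    o=stones(d,["slate"],G)
except Exception as e:print(e)
t=grab("top")
for k in ["slate","lime","red","green","sand"]:
    try:stones(t,[k],G)
    except Exception as e:print(k,e)
goal([.581,-.343,.15],np.radians(66.5))
```

```text
[ 0.5775 -0.3288  0.1456] [0.7928 0.5816 0.3218]
slate top c [ 0.5804 -0.3446] wh [84.3 50.2] yaw 329.9 slope x 0.109 y -0.016 z 0.0261 4075 outline [ 571.1 -340.3] [96.9 93.8] 19.6
slate top c [ 0.5743 -0.3327] wh [55.6 34.3] yaw 335.2 slope x 0.169 y -0.123 z 0.0247 37 outline [ 579.2 -333. ] [59.7 62.7] 38.0
lime a must be a positive integer unless no samples are taken
red top c [ 0.4659 -0.1416] wh [73.4 42.9] yaw 359.1 slope x 0.089 y -0.168 z 0.0296 99 outline [ 467.6 -142.1] [76.2 49.5] 9.9
green top c [ 0.5155 -0.2421] wh [63.1 45. ] yaw 359.3 slope x 0.241 y 0.069 z 0.0270 95 outline [ 517.7 -239.5] [112.  114.1] 8.8
sand top c [ 0.6343 -0.134 ] wh [74.2 51.1] yaw 11.1 slope x 0.203 y 0.030 z 0.0305 99 outline [ 635.5 -130.6] [62.7 73.8] 81.8
alt turn(deg) [-179.6925    0.6475    0.7006]
dp mm [ -4.5238  -8.8001 -11.6379] units [-0.0377 -0.0733 -0.097 ] turn deg [ 0.305   0.4468 -0.4129] units [ 0.0034  0.005  -0.0046] q6 -1.7934829694143761 q [-0.6256  0.4659  1.4236  0.0064  1.2609 -1.7935]
```

View pics/w5.png

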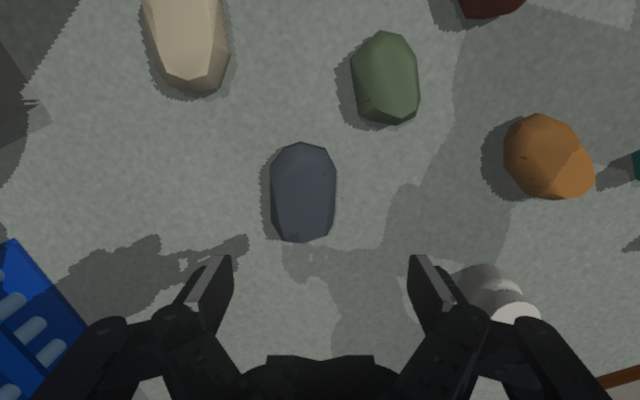

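The picture shows slate at (303,192), aligned with the tool's axis. Sand (550,157), green (386,78) and lime (188,40) are undisturbed. I go down on slate.

Call:
arm_command(series=[{"dp": [0,-0.074,-0.105],"angular": [0,0.005,-0.005],"gripper": 85},{"dp": [0,0,0],"angular": [0,0,0],"gripper": 85},{"dp": [0.25,0,0],"angular": [0,0,0],"gripper": 85},{"dp": [0.3,0,0],"angular": [0,0,0],"gripper": 85},{"dp": [0.25,0,0],"angular": [0,0,0],"gripper": 85},{"dp": [0.13,0,0],"angular": [0,0,0],"gripper": 85},{"dp": [0,0,0],"angular": [0,0,0],"gripper": 85},{"dp": [0,0,0],"angular": [0,0,0],"gripper": 85}])

```text
clock: 18.8
position: [0.5835, -0.3481, 0.0337]
ee_rot: [0.592, -0.391, 0.59, 0.386]
contact_force: [0.8, 0.5, -0.5]
width: 0.0854
```

Run:
```python
from h import *
p,R,s=pose();print(p,R,s["contact_force"])
goal([.5805,-.344,.004],np.radians(66.5))
```

```text
[ 0.5835 -0.3481  0.0337] [[ 0.0063 -0.9184  0.3956]
 [-0.0049  0.3956  0.9184]
 [-1.     -0.0078 -0.002 ]] [ 0.8259  0.5184 -0.5035]
alt turn(deg) [-179.801    -0.7003   -0.1812]
dp mm [29.6168  4.56    2.6481] units [0.2468 0.038  0.0221] turn deg [ 0.1975 -0.1155  0.4463] units [ 0.0022 -0.0013  0.005 ] q6 -1.8041395894341097 q [-0.6402  0.5742  1.5338 -0.0002  1.0256 -1.8041]
```

Call:
arm_command(series=[{"dp": [0.05,0.032,0.018],"angular": [0,0,0.004],"gripper": 85},{"dp": [0.1,0,0],"angular": [0,0,0],"gripper": 85},{"dp": [0.08,0,0],"angular": [0,0,0],"gripper": 85},{"dp": [0,0,0],"angular": [0,0,0],"gripper": 85},{"dp": [0,0,0],"angular": [0,0,0],"gripper": 50},{"dp": [0,0,0],"angular": [0,0,0],"gripper": 50},{"dp": [0,0,0],"angular": [0,0,0],"gripper": 50},{"dp": [0,0,0],"angular": [0,0,0],"gripper": 50}], grip_force=80)

```text
clock: 19.8
position: [0.5822, -0.346, 0.0079]
ee_rot: [0.591, -0.391, 0.591, 0.386]
contact_force: [0.0, -0.1, -0.3]
width: 0.0584
```

Run:
```python
from h import *
p,R,s=pose();print(p,R,s["contact_force"],s["width"])
goal([.5805,-.344,.004],np.radians(66.5))
```

```text
[ 0.5822 -0.346   0.0079] [[ 0.0045 -0.9185  0.3955]
 [-0.0062  0.3955  0.9185]
 [-1.     -0.0066 -0.004 ]] [ 0.0395 -0.1287 -0.2831] 0.058409844754152666
alt turn(deg) [-179.7951   -0.5944   -0.3545]
dp mm [3.925  2.3476 1.2099] units [0.0327 0.0196 0.0101] turn deg [ 0.2036 -0.2259  0.3788] units [ 0.0023 -0.0025  0.0042] q6 -1.8002726074513122 q [-0.6377  0.5986  1.5624 -0.0028  0.9732 -1.8003]
```

Run:
```python
from h import *
def tips(d):
    z=d["depth"];v,u=np.mgrid[:400,:640];K=d["mtx"]
    P=np.stack([(u-K[0,2])/K[0,0]*z,-(v-K[1,2])/K[1,1]*z,-z,np.ones_like(z)],-1)@d["mount"].T
    m=(z>0)&(z<.25)&(np.abs(P[...,1])<.02)&(P[...,0]>-.06);return P[...,:3],m
d=dict(np.load("w1.npz"));P,m=tips(d)
for s in(-1,1):
    Q=P[m&(P[...,2]*s>0)];print("open85",s,len(Q),np.percentile(Q[:,0],[50,90,97,99,100]),Q[Q[:,0]>np.percentile(Q[:,0],97)].mean(0))
d=grab("wrist");cv2.imwrite("pics/w6.png",d["image"]);P,m=tips(d)
for s in(-1,1):
    Q=P[m&(P[...,2]*s>.02)];print("now",s,len(Q),np.percentile(Q[:,0],[50,90,97,99,100]))
print(get_state()["width"])
```

```text
open85 -1 3502 [-0.041  -0.0222 -0.0172 -0.0149 -0.0126] [-0.0154  0.0011 -0.0443]
open85 1 3493 [-0.041  -0.0222 -0.0173 -0.0149 -0.013 ] [-0.0154  0.001   0.0414]
now -1 21786 [0.0077 0.0086 0.009  0.0093 0.0104]
now 1 22163 [0.0068 0.0077 0.0081 0.0084 0.0094]
0.05812266360636551
```

View pics/w6.png

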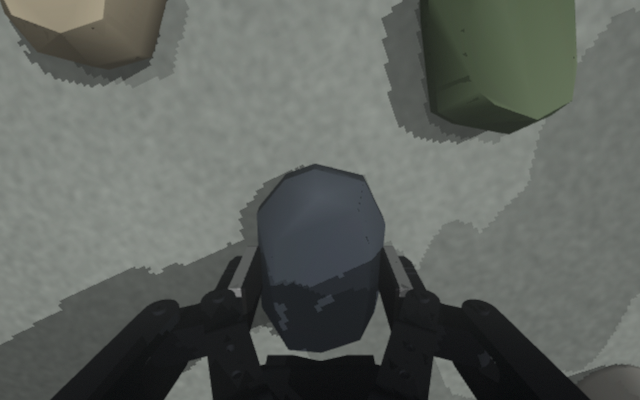

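The fingertips stand back when open, so this grip is too high on the flank. I reopen and go about 9 mm lower.

Call:
arm_command(series=[{"dp": [0,0,0],"angular": [0,0,0],"gripper": 85},{"dp": [0,0,0],"angular": [0,0,0],"gripper": 85},{"dp": [0.03,0.015,0],"angular": [0,0,0.004],"gripper": 85},{"dp": [0.03,0,0],"angular": [0,0,0],"gripper": 85},{"dp": [0.015,0,0],"angular": [0,0,0],"gripper": 85},{"dp": [0,0,0],"angular": [0,0,0],"gripper": 50},{"dp": [0,0,0],"angular": [0,0,0],"gripper": 50},{"dp": [0,0,0],"angular": [0,0,0],"gripper": 50}])

```text
clock: 20.85
position: [0.581, -0.3454, -0.0012]
ee_rot: [0.59, -0.39, 0.592, 0.388]
contact_force: [0.4, -0.4, -2.4]
width: 0.0594
```

Call:
arm_command(series=[{"dp": [0,0,0],"angular": [0,0,0],"gripper": 50},{"dp": [0,0,0],"angular": [0,0,0],"gripper": 50},{"dp": [0,0,0],"angular": [0,0,0],"gripper": 50},{"dp": [0,0,0],"angular": [0,0,0],"gripper": 50},{"dp": [0,0,0],"angular": [0,0,0],"gripper": 50},{"dp": [0,0,0],"angular": [0,0,0],"gripper": 50},{"dp": [0,0,0],"angular": [0,0,0],"gripper": 50},{"dp": [0,0,0],"angular": [0,0,0],"gripper": 50}])

```text
clock: 21.85
position: [0.581, -0.3454, -0.0012]
ee_rot: [0.59, -0.39, 0.592, 0.388]
contact_force: [-0.1, 0.3, 0.4]
width: 0.0595
```

Run:
```python
from h import *
p,R,s=pose();print(p,s["contact_force"],s["width"])
d=grab("wrist");stones(d,["slate"],G)
```

```text
[ 0.581  -0.3454 -0.0012] [-0.1221  0.3153  0.4004] 0.05952726872985947
slate top c [ 0.5799 -0.3424] wh [83.1 67.3] yaw 310.3 slope x 0.108 y 0.042 z 0.0255 15728 outline [ 579.2 -347. ] [ 85.6 108.4] 9.1
```

Call:
arm_command(series=[{"dp": [-0.1,0,0],"angular": [0,0,0],"gripper": 50},{"dp": [-0.25,0,0],"angular": [0,0,0],"gripper": 50},{"dp": [-0.4,0,0],"angular": [0,0,0],"gripper": 50},{"dp": [-0.4,0,0],"angular": [0,0,0],"gripper": 50},{"dp": [0,0,0],"angular": [-0.087,0,0],"gripper": 50},{"dp": [0,0,0],"angular": [-0.087,0,0],"gripper": 50},{"dp": [0,0,0],"angular": [-0.087,0,0],"gripper": 50},{"dp": [0,0,0],"angular": [0,0,0],"gripper": 50}])

```text
clock: 22.9
position: [0.5785, -0.3426, 0.1409]
ee_rot: [0.495, -0.502, 0.498, 0.506]
contact_force: [-0.2, 0.8, -3.5]
width: 0.0597
```

Run:
```python
from h import *
p,R,s=pose();print(p,s["contact_force"],s["width"])
goal([.513,.1775,.14],np.radians(90))
```

```text
[ 0.5785 -0.3426  0.1409] [-0.1751  0.7883 -3.5322] 0.05966677540913331
alt turn(deg) [-179.1385    0.6089    0.0872]
dp mm [  1.8755  57.7156 521.0184] units [0.0156 0.481  4.3418] turn deg [ 0.8604  0.0558 -0.3895] units [ 0.0096  0.0006 -0.0043] q6 -2.2209712983973766 q [-0.6362  0.4795  1.412  -0.0035  1.2562 -2.221 ]
```

Call:
arm_command(series=[{"dp": [0,0.03,0.25],"angular": [0.009,0,-0.004],"gripper": 50},{"dp": [0,0.048,0.44],"angular": [0,0,0],"gripper": 50},{"dp": [0,0.048,0.44],"angular": [0,0,0],"gripper": 50},{"dp": [0,0.048,0.44],"angular": [0,0,0],"gripper": 50},{"dp": [0,0.048,0.44],"angular": [0,0,0],"gripper": 50},{"dp": [0,0.048,0.44],"angular": [0,0,0],"gripper": 50},{"dp": [0,0.048,0.44],"angular": [0,0,0],"gripper": 50},{"dp": [0,0.048,0.44],"angular": [0,0,0],"gripper": 50}])

```text
clock: 23.9
position: [0.5372, 0.0648, 0.1408]
ee_rot: [0.508, -0.493, 0.507, 0.493]
contact_force: [1.5, 0.8, -3.2]
width: 0.0597
```

Call:
arm_command(series=[{"dp": [0,0.048,0.44],"angular": [0,0,0],"gripper": 50},{"dp": [0,0.048,0.35],"angular": [0,0,0],"gripper": 50},{"dp": [0,0.01,0.15],"angular": [0,0,0],"gripper": 50},{"dp": [0,0,0],"angular": [0,0,0],"gripper": 50},{"dp": [0,0,0],"angular": [0,0,0],"gripper": 50},{"dp": [0,0,0],"angular": [0,0,0],"gripper": 50},{"dp": [0,0,0],"angular": [0,0,0],"gripper": 50},{"dp": [0,0,0],"angular": [0,0,0],"gripper": 50}])

```text
clock: 24.9
position: [0.5255, 0.1824, 0.1414]
ee_rot: [0.509, -0.491, 0.509, 0.49]
contact_force: [-0.3, 0.4, -3.0]
width: 0.0597
```

Run:
```python
from h import *
p,R,s=pose();print(p,R,s["contact_force"],s["width"])
d=grab("wrist");cv2.imwrite("pics/w7.png",d["image"]);W=cloud(d)
m=blobs(d,"slate")&(W[...,2]>p[2]+.012)&(np.hypot(W[...,0]-p[0],W[...,1]-p[1])<.06)&(abs(W[...,1]-p[1])<.024)
c,wh,a,pl,n,Q=top_fit(W,m,p[2]+.01);print(c,wh,np.degrees(a),pl,n)
goal([.513,.1775,.049],np.radians(90))
```

```text
[0.5255 0.1824 0.1414] [[-0.     -0.9993  0.0378]
 [-0.0003  0.0378  0.9993]
 [-1.      0.     -0.0003]] [-0.3016  0.3773 -2.9861] 0.05967319041695172
[0.5224 0.1825] (82.09066772460938, 47.82929229736328) 179.9937286376953 [ 0.1112 -0.0135  0.1682] 15358
alt turn(deg) [177.845    0.0075   0.0327]
dp mm [92.3755 12.3718 -5.3554] units [ 0.7698  0.1031 -0.0446] turn deg [-2.155  -0.0211  0.0048] units [-0.0239 -0.0002  0.0001] q6 -1.3237497121929445 q [ 0.2093  0.3133  1.6861 -0.0004  1.1421 -1.3237]
```

View pics/w7.png

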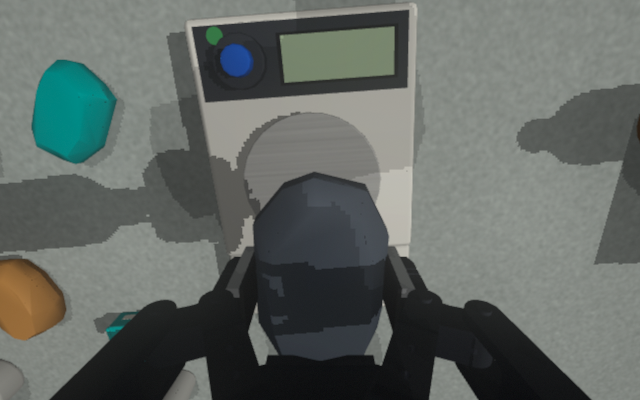

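The picture shows slate held centrally and level (px (320,260)), thick end towards +x, with the pan behind it empty. I lower it.

Call:
arm_command(series=[{"dp": [0,0.09,-0.045],"angular": [-0.02,0,0],"gripper": 50},{"dp": [0,0,0],"angular": [0,0,0],"gripper": 50},{"dp": [0.15,0,0],"angular": [0,0,0],"gripper": 50},{"dp": [0.2,0,0],"angular": [0,0,0],"gripper": 50},{"dp": [0.2,0,0],"angular": [0,0,0],"gripper": 50},{"dp": [0.1,0,0],"angular": [0,0,0],"gripper": 50},{"dp": [0,0,0],"angular": [0,0,0],"gripper": 50},{"dp": [0,0,0],"angular": [0,0,0],"gripper": 50}])

```text
clock: 25.95
position: [0.5154, 0.1771, 0.0637]
ee_rot: [0.503, -0.5, 0.499, 0.498]
contact_force: [0.4, -0.3, -3.8]
width: 0.0595
```

Run:
```python
from h import *
p,R,s=pose();print(p,R,s["contact_force"],s["width"])
goal([.5145,.1775,.048],np.radians(90))
```

```text
[0.5154 0.1771 0.0637] [[ 0.0058 -1.      0.0043]
 [ 0.0009  0.0043  1.    ]
 [-1.     -0.0058  0.0009]] [ 0.4145 -0.2718 -3.835 ] 0.05953098004866397
alt turn(deg) [179.7547   0.5183  -0.0823]
dp mm [15.6517  1.0143  0.4072] units [0.1304 0.0085 0.0034] turn deg [-0.2445  0.0525  0.3304] units [-0.0027  0.0006  0.0037] q6 -1.362906063943625 q [ 0.2034  0.3761  1.8163 -0.0003  0.9433 -1.3629]
```

Call:
arm_command(series=[{"dp": [0.05,0.005,0],"angular": [0,0,0.003],"gripper": 50},{"dp": [0.05,0,0],"angular": [0,0,0],"gripper": 50},{"dp": [0.025,0,0],"angular": [0,0,0],"gripper": 50},{"dp": [0.005,0,0],"angular": [0,0,0],"gripper": 50},{"dp": [0,0,0],"angular": [0,0,0],"gripper": 50},{"dp": [0,0,0],"angular": [0,0,0],"gripper": 50},{"dp": [0,0,0],"angular": [0,0,0],"gripper": 50},{"dp": [0,0,0],"angular": [0,0,0],"gripper": 50}])

```text
clock: 26.95
position: [0.5164, 0.1774, 0.049]
ee_rot: [0.503, -0.5, 0.499, 0.498]
contact_force: [-0.3, 0.1, -3.5]
width: 0.0593
```

Run:
```python
from h import *
p,R,s=pose();print(p,R[:,0],s["contact_force"],s["width"])
```

```text
[0.5164 0.1774 0.049 ] [ 0.0048  0.0017 -1.    ] [-0.2608  0.0519 -3.5223] 0.0592545451308238
```

Call:
arm_command(series=[{"dp": [0.015,0.01,0],"angular": [0,0,0],"gripper": 50},{"dp": [0.01,0,0],"angular": [0,0,0],"gripper": 50},{"dp": [0,0,0],"angular": [0,0,0],"gripper": 50},{"dp": [0,0,0],"angular": [0,0,0],"gripper": 66},{"dp": [0,0,0],"angular": [0,0,0],"gripper": 85},{"dp": [0,0,0],"angular": [0,0,0],"gripper": 85},{"dp": [-0.1,0,0],"angular": [0,0,0],"gripper": 85},{"dp": [-0.3,0,0],"angular": [0,0,0],"gripper": 85}])

```text
clock: 27.95
position: [0.5142, 0.1772, 0.095]
ee_rot: [0.502, -0.499, 0.5, 0.499]
contact_force: [0.8, 1.1, -1.0]
width: 0.0849
```

Call:
arm_command(series=[{"dp": [-0.4,0,0],"angular": [0,0,0],"gripper": 85},{"dp": [-0.4,0,0],"angular": [0,0,0],"gripper": 85},{"dp": [-0.2,0.3,0],"angular": [0,0,0],"gripper": 85},{"dp": [0,0.3,0],"angular": [0,0,0],"gripper": 85},{"dp": [0,0,0],"angular": [0,0,0],"gripper": 85},{"dp": [0,0,0],"angular": [0,0,0],"gripper": 85},{"dp": [0,0,0],"angular": [0,0,0],"gripper": 85},{"dp": [0,0,0],"angular": [0,0,0],"gripper": 85}])

```text
clock: 28.95
position: [0.4449, 0.178, 0.227]
ee_rot: [0.507, -0.502, 0.496, 0.495]
contact_force: [-0.4, -0.4, -0.0]
width: 0.0847
```

```bash
cat >> h.py <<'E'
def onpan(d,name,zlo,C=(.513,.1775)):
    W=cloud(d);m=blobs(d,name)&(np.hypot(W[...,0]-C[0],W[...,1]-C[1])<.065)&(W[...,2]>zlo)
    c,wh,a,pl,n,Q=top_fit(W,m,zlo);o=cv2.minAreaRect((W[m][:,:2]*1000).astype(np.float32))
    print(name,"top",c,np.round(wh,1),"yaw",round(np.degrees(a),1),"plane",pl,n,"outline",np.round(o[0],1),np.round(o[1],1),round(o[2],1))
E
python3 - <<'E'
from h import *
p,R,s=pose();print(p,s["contact_force"],s["width"],s["clock"])
d=grab("wrist");onpan(d,"slate",.06);d=grab("top");onpan(d,"slate",.06)
for y in(-108,72):goal([.418,-.369,.2],np.radians(y))
E
```

```text
[0.4449 0.178  0.227 ] [-0.4338 -0.4497 -0.0003] 0.08465199960465028 28.95
slate top [0.5155 0.179 ] [83.7 50.2] yaw 178.5 plane [ 0.1083 -0.0271  0.0741] 2737 outline [511.8 182.1] [88.1 58. ] 10.5
slate top [0.5436 0.1787] [47.7 20.2] yaw 112.9 plane [-0.0861 -0.1111  0.0753] 20 outline [543.8 178.6] [23.5 46.6] 17.9
alt turn(deg) [-162.2866   -1.3638    0.6078]
dp mm [  23.8493   24.4014 -547.1833] units [ 0.1987  0.2033 -4.5599] turn deg [17.7068  0.4257  0.9553] units [0.1967 0.0047 0.0106] q6 -1.33098241835552 q [ 0.2348  0.1234  1.717   0.0005  1.283  -1.331 ]
alt turn(deg) [-162.2866   -1.3638    0.6078]
dp mm [  23.8493   24.4014 -547.1833] units [ 0.1987  0.2033 -4.5599] turn deg [17.7068  0.4257  0.9553] units [0.1967 0.0047 0.0106] q6 -1.33098241835552 q [ 0.2348  0.1234  1.717   0.0005  1.283  -1.331 ]
```

Slate sits on the pan with its top centre at (0.5155, 0.179), flat and as planned. Lime is next.

Call:
arm_command(series=[{"dp": [0,0.018,-0.25],"angular": [0,0.005,0.01],"gripper": 85},{"dp": [0,0.018,-0.44],"angular": [0,0,0],"gripper": 85},{"dp": [0,0.018,-0.44],"angular": [0,0,0],"gripper": 85},{"dp": [0,0.018,-0.44],"angular": [0,0,0],"gripper": 85},{"dp": [0,0.018,-0.44],"angular": [0,0,0],"gripper": 85},{"dp": [0,0.018,-0.44],"angular": [0,0,0],"gripper": 85},{"dp": [0,0.018,-0.44],"angular": [0,0,0],"gripper": 85},{"dp": [0,0.018,-0.44],"angular": [0,0,0],"gripper": 85}])

```text
clock: 30.05
position: [0.429, -0.2314, 0.2258]
ee_rot: [-0.5, 0.501, -0.5, -0.499]
contact_force: [0.7, -0.2, -0.4]
width: 0.085
```

Call:
arm_command(series=[{"dp": [0.1,0.018,-0.44],"angular": [0,0,0],"gripper": 85},{"dp": [0.15,0.018,-0.44],"angular": [0,0,0],"gripper": 85},{"dp": [0.15,0.018,-0.2],"angular": [0,0,0],"gripper": 85},{"dp": [0,0,0],"angular": [0.1,0,0],"gripper": 85},{"dp": [0,0,0],"angular": [0.1,0,0],"gripper": 85},{"dp": [0,0,0],"angular": [0,0,0],"gripper": 85},{"dp": [0,0,0],"angular": [0,0,0],"gripper": 85},{"dp": [0,0,0],"angular": [0,0,0],"gripper": 85}])

```text
clock: 31.05
position: [0.422, -0.3679, 0.1722]
ee_rot: [0.575, -0.412, 0.573, 0.415]
contact_force: [0.0, 0.2, -0.4]
width: 0.0849
```

```bash
cat >> h.py <<'E'
def flank(d,name,c,yaw,zlo=.003,half=.014):
    """refine yaw & side centre from left/right extents of the outline within +-half of the centre along x"""
    W=cloud(d);m=blobs(d,name)&(W[...,2]>zlo)&(np.hypot(W[...,0]-c[0],W[...,1]-c[1])<.07);P=W[m][:,:2]-c
    for _ in range(3):
        a=np.array([np.cos(yaw),np.sin(yaw)]);b=np.array([-a[1],a[0]]);X=P@a;Y=P@b;t=np.linspace(-half,half,8)
        hi=[np.percentile(Y[abs(X-q)<.003],99) for q in t];lo=[np.percentile(Y[abs(X-q)<.003],1) for q in t]
        sh,sl=np.polyfit(t,hi,1),np.polyfit(t,lo,1);yaw+=np.arctan((sh[0]+sl[0])/2)
    print("flank",name,"yaw %.1f"%np.degrees(yaw),"edge slopes deg %.1f %.1f"%tuple(np.degrees(np.arctan([sh[0],sl[0]]))),"mid y off %.4f width %.4f"%((sh[1]+sl[1])/2,sh[1]-sl[1]),"x extent",np.percentile(X,[.5,99.5]))
E
python3 - <<'E'
from h import *
p,R,s=pose();print(p,s["contact_force"],s["width"],s["clock"])
d=grab("wrist");cv2.imwrite("pics/w8.png",d["image"]);o=stones(d,["lime"],G)
c,a,_=o["lime"];flank(d,"lime",c,a)
goal([.418,-.369,.15],np.radians(72))
E
```

```text
[ 0.422  -0.3679  0.1722] [ 0.035   0.1939 -0.4381] 0.08487536516026113 31.05
lime top c [ 0.4168 -0.3722] wh [78.  48.6] yaw 339.8 slope x 0.136 y 0.030 z 0.0288 3215 outline [ 415.3 -370.6] [54.7 82.1] 70.5
flank lime yaw 346.6 edge slopes deg -6.5 6.1 mid y off 0.0026 width 0.0506 x extent [-0.041   0.0379]
alt turn(deg) [179.5069  -0.1652  -0.3816]
dp mm [22.2767  3.403  -2.4145] units [ 0.1856  0.0284 -0.0201] turn deg [-0.4927  0.2436 -0.1054] units [-0.0055  0.0027 -0.0012] q6 -2.092144655545095 q [-0.8431  0.2944  1.6304  0.0029  1.2205 -2.0921]
```

View pics/w8.png

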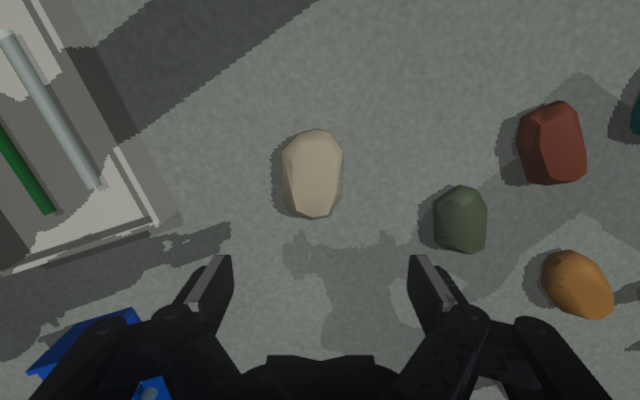

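The picture shows lime at (313,173), aligned with the jaws. The tray is well to the left. I go down on lime.

Call:
arm_command(series=[{"dp": [0,0.03,-0.03],"angular": [-0.005,0.003,-0.001],"gripper": 85},{"dp": [0.2,0,0],"angular": [0,0,0],"gripper": 85},{"dp": [0.3,0,0],"angular": [0,0,0],"gripper": 85},{"dp": [0.3,0,0],"angular": [0,0,0],"gripper": 85},{"dp": [0.25,0,0],"angular": [0,0,0],"gripper": 85},{"dp": [0.1,0,0],"angular": [0,0,0],"gripper": 85},{"dp": [0,0,0],"angular": [0,0,0],"gripper": 85},{"dp": [0,0,0],"angular": [0,0,0],"gripper": 85}])

```text
clock: 32.1
position: [0.4184, -0.3734, 0.0347]
ee_rot: [0.571, -0.421, 0.571, 0.414]
contact_force: [-0.0, -0.2, 0.2]
width: 0.0851
```

Run:
```python
from h import *
p,R,s=pose();print(p,s["contact_force"])
goal([.417,-.3705,-.001],np.radians(72))
```

```text
[ 0.4184 -0.3734  0.0347] [-0.0244 -0.187   0.1739]
alt turn(deg) [-179.7095   -0.668    -0.6093]
dp mm [35.6826  2.4598  2.5872] units [0.2974 0.0205 0.0216] turn deg [ 0.2883 -0.3885  0.426 ] units [ 0.0032 -0.0043  0.0047] q6 -2.1114718559712227 q [-0.8514  0.4289  1.8167 -0.0026  0.8861 -2.1115]
```

Call:
arm_command(series=[{"dp": [0.08,0.018,0.018],"angular": [0.003,-0.004,0.004],"gripper": 85},{"dp": [0.12,0,0],"angular": [0,0,0],"gripper": 85},{"dp": [0.08,0,0],"angular": [0,0,0],"gripper": 85},{"dp": [0.015,0,0],"angular": [0,0,0],"gripper": 85},{"dp": [0,0,0],"angular": [0,0,0],"gripper": 85},{"dp": [0,0,0],"angular": [0,0,0],"gripper": 48},{"dp": [0,0,0],"angular": [0,0,0],"gripper": 48},{"dp": [0,0,0],"angular": [0,0,0],"gripper": 48}])

```text
clock: 33.1
position: [0.4184, -0.3726, -0.0001]
ee_rot: [0.572, -0.418, 0.572, 0.413]
contact_force: [-0.6, -0.3, -3.1]
width: 0.0576
```

Call:
arm_command(series=[{"dp": [0,0,0],"angular": [0,0,0],"gripper": 48},{"dp": [0,0,0],"angular": [0,0,0],"gripper": 48},{"dp": [0,0,0],"angular": [0,0,0],"gripper": 48},{"dp": [-0.1,0,0],"angular": [0,0,0],"gripper": 48},{"dp": [-0.3,0,0],"angular": [0,0,0],"gripper": 48},{"dp": [-0.4,0,0],"angular": [0,0,0],"gripper": 48},{"dp": [-0.4,0,0],"angular": [0,0,0],"gripper": 48},{"dp": [0,0,0],"angular": [0,0,0],"gripper": 48}])

```text
clock: 34.1
position: [0.4168, -0.3702, 0.1483]
ee_rot: [0.572, -0.416, 0.572, 0.415]
contact_force: [0.3, -0.1, -3.2]
width: 0.0575
```

```bash
cat >> h.py <<'E'
def held(d,name,p):
    W=cloud(d);m=blobs(d,name)&(W[...,2]>p[2]+.008)&(np.hypot(W[...,0]-p[0],W[...,1]-p[1])<.06)
    q,R,s=pose();L=(W-p)@R;m&=(abs(L[...,2])<.026)
    c,wh,a,pl,n,Q=top_fit(W,m,p[2]+.008);sl=R.T@np.array([pl[0],pl[1],0])
    lc=R.T@np.array([*(c-p[:2]),0]);print("held",name,"top centre rel TCP tool yz",lc[1:],np.round(wh,1),"slope tool yz",sl[1:],"z above TCP",pl[2]-p[2],n)
E
python3 - <<'E'
from h import *
p,R,s=pose();print(p,R[:,0],s["contact_force"],s["width"],s["clock"])
d=grab("wrist");held(d,"lime",p)
goal([.515,.1785,.17],np.radians(-90))
E
```

```text
[ 0.4168 -0.3702  0.1483] [ 0.0015 -0.0007 -1.    ] [ 0.2835 -0.1073 -3.1618] 0.05750353380080324 34.1
held lime top centre rel TCP tool yz [ 0.0102 -0.0034] [71.9 49.5] slope tool yz [-0.1696  0.0499] z above TCP 0.026284759925548573 7993
alt turn(deg) [162.017   -0.2054  -0.2344]
dp mm [-22.5598  74.3678 551.2545] units [-0.188   0.6197  4.5938] turn deg [-17.9827   0.1644  -0.1441] units [-0.1998  0.0018 -0.0016] q6 -2.1086565788685254 q [-0.8515  0.3101  1.6786  0.0006  1.1567 -2.1087]
```

Run:
```python
from h import *
p,R,s=pose();d=grab("wrist");W=cloud(d);L=(W-p)@R
m=(abs(L[...,2])<.03)&(abs(L[...,1])<.08)&(L[...,0]<.01)&(L[...,0]>-.045)
hsv=cv2.cvtColor(d["image"],cv2.COLOR_BGR2HSV)
for y in np.arange(-.06,.06,.008):
    k=m&(abs(L[...,1]-y)<.002)&(abs(L[...,2])<.012)
    if k.sum():print("y %.3f n %d x(tool) %.4f hsv"%(y,k.sum(),np.median(L[k][:,0])),np.median(hsv[k],0),"zrange",np.percentile(L[m&(abs(L[...,1]-y)<.002)][:,2],[2,98]))
```

```text
y -0.036 n 18 x(tool) -0.0329 hsv [21. 47. 63.] zrange [-0.0234  0.0059]
y -0.028 n 412 x(tool) -0.0328 hsv [22. 47. 65.] zrange [-0.0256  0.0201]
y -0.020 n 419 x(tool) -0.0318 hsv [22. 49. 67.] zrange [-0.027  0.026]
y -0.012 n 432 x(tool) -0.0308 hsv [21. 48. 70.] zrange [-0.0277  0.0294]
y -0.004 n 448 x(tool) -0.0298 hsv [22. 49. 93.] zrange [-0.0279  0.0299]
y 0.004 n 476 x(tool) -0.0288 hsv [ 21.  48. 144.] zrange [-0.0288  0.0299]
y 0.012 n 473 x(tool) -0.0278 hsv [ 22.  49. 146.] zrange [-0.0297  0.0298]
y 0.020 n 508 x(tool) -0.0268 hsv [ 21.  48. 147.] zrange [-0.0263  0.0284]
y 0.028 n 540 x(tool) -0.0258 hsv [ 21.  48. 148.] zrange [-0.0252  0.0285]
y 0.036 n 625 x(tool) -0.0237 hsv [ 22.  47. 141.] zrange [-0.0171  0.0228]
y 0.044 n 455 x(tool) -0.0165 hsv [ 22.  45. 115.] zrange [-0.0048  0.0171]
```

Call:
arm_command(series=[{"dp": [0,0,0],"angular": [0.112,0,0],"gripper": 48},{"dp": [0,0,0],"angular": [0.112,0,0],"gripper": 48},{"dp": [0,0,0],"angular": [0.112,0,0],"gripper": 48},{"dp": [0,0,0],"angular": [0.112,0,0],"gripper": 48},{"dp": [0,0,0],"angular": [0.112,0,0],"gripper": 48},{"dp": [0,0,0],"angular": [0.112,0,0],"gripper": 48},{"dp": [0,0,0],"angular": [0.112,0,0],"gripper": 48},{"dp": [0,0,0],"angular": [0.112,0,0],"gripper": 48}])

```text
clock: 35.2
position: [0.4044, -0.3559, 0.1245]
ee_rot: [0.691, 0.082, 0.716, -0.057]
contact_force: [-0.8, -0.1, -2.8]
width: 0.0573
```

Call:
arm_command(series=[{"dp": [0,0,0],"angular": [0.112,0,0],"gripper": 48},{"dp": [0,0,0],"angular": [0.112,0,0],"gripper": 48},{"dp": [0,0,0],"angular": [0.112,0,0],"gripper": 48},{"dp": [0,0,0],"angular": [0.112,0,0],"gripper": 48},{"dp": [0,0,0],"angular": [0.112,0,0],"gripper": 48},{"dp": [0,0,0],"angular": [0.112,0,0],"gripper": 48},{"dp": [0,0,0],"angular": [0.112,0,0],"gripper": 48},{"dp": [-0.1,0,0],"angular": [0.112,0,0],"gripper": 48}])

```text
clock: 36.2
position: [0.3944, -0.3442, 0.1162]
ee_rot: [0.445, 0.521, 0.512, -0.518]
contact_force: [1.1, -0.6, -3.7]
width: 0.0573
```

Run:
```python
from h import *
p,R,s=pose();print(p,R[:,0],s["contact_force"],s["width"],s["clock"])
goal([.515,.1785,.17],np.radians(-90))
```

```text
[ 0.3944 -0.3442  0.1162] [-0.0614  0.073  -0.9954] [ 1.079  -0.6449 -3.6971] 0.05728332363188902 36.2
alt turn(deg) [175.0606   5.6551   6.1815]
dp mm [ -22.8008   74.3972 -533.4795] units [-0.19    0.62   -4.4457] turn deg [-4.7408 -4.0409  3.6968] units [-0.0527 -0.0449  0.0411] q6 0.800908263638787 q [-0.8518  0.3405  1.7199  0.002   1.1768  0.8009]
```

Call:
arm_command(series=[{"dp": [-0.1,0,0],"angular": [-0.053,-0.045,0.041],"gripper": 48},{"dp": [-0.1,0,0],"angular": [0,0,0],"gripper": 48},{"dp": [-0.1,0.091,-0.3],"angular": [0,0,0],"gripper": 48},{"dp": [-0.1,0.091,-0.42],"angular": [0,0,0],"gripper": 48},{"dp": [0,0.091,-0.42],"angular": [0,0,0],"gripper": 48},{"dp": [0,0.091,-0.42],"angular": [0,0,0],"gripper": 48},{"dp": [0,0.091,-0.42],"angular": [0,0,0],"gripper": 48},{"dp": [0,0.091,-0.42],"angular": [0,0,0],"gripper": 48}])

```text
clock: 37.2
position: [0.4626, -0.0515, 0.1594]
ee_rot: [-0.489, -0.503, -0.503, 0.505]
contact_force: [0.2, -0.6, -4.1]
width: 0.0574
```

Call:
arm_command(series=[{"dp": [0,0.091,-0.42],"angular": [0,0,0],"gripper": 48},{"dp": [0,0.091,-0.42],"angular": [0,0,0],"gripper": 48},{"dp": [0,0.091,-0.42],"angular": [0,0,0],"gripper": 48},{"dp": [0,0.091,-0.35],"angular": [0,0,0],"gripper": 48},{"dp": [0,0.091,-0.3],"angular": [0,0,0],"gripper": 48},{"dp": [0,0,0],"angular": [0,0,0],"gripper": 48},{"dp": [0,0,0],"angular": [0,0,0],"gripper": 48},{"dp": [0,0,0],"angular": [0,0,0],"gripper": 48}])

```text
clock: 38.2
position: [0.5223, 0.1864, 0.1546]
ee_rot: [-0.484, -0.499, -0.506, 0.511]
contact_force: [-0.4, 0.0, -4.3]
width: 0.0573
```

Run:
```python
from h import *
p,R,s=pose();print(p,R[:,0],s["contact_force"],s["width"],s["clock"])
goal([.513,.1785,.12],np.radians(-90))
```

```text
[0.5223 0.1864 0.1546] [-0.0344  0.0096 -0.9994] [-0.4421  0.0089 -4.3132] 0.0572961968503377 38.2
alt turn(deg) [178.7888   3.0887   0.8248]
dp mm [34.8665 -7.9703  8.4308] units [ 0.2906 -0.0664  0.0703] turn deg [-1.1827 -0.5285  1.9794] units [-0.0131 -0.0059  0.022 ] q6 1.7914560579084848 q [0.2065 0.3147 1.648  0.0176 1.2107 1.7915]
```

```bash
cat >> h.py <<'E'
def goalt(p,yaw,gx,gy):
    """target with tool axis normal to plane z=gx*x+gy*y; tool z near yaw (no half-turn choice: nearest)"""
    q,R,s=pose();x=np.array([gx,gy,-1]);x/=np.linalg.norm(x);c=[]
    for k in(0,np.pi):
        z=np.array([np.cos(yaw+k),np.sin(yaw+k),0]);z-=x*(z@x);z/=np.linalg.norm(z);c.append(np.stack([x,np.cross(z,x),z],1))
    T=min(c,key=lambda T:np.linalg.norm(Ro.from_matrix(R.T@T).as_rotvec()))
    r=Ro.from_matrix(R.T@T).as_rotvec();w=np.array(p)-q
    print("turn units",r/(np.pi/2),"dp units: before turn",R.T@w/.12,"after turn",T.T@w/.12,"straight down 10mm after",T.T@np.array([0,0,-.01])/.12)
E
python3 -c "
from h import *
goalt([.512,.178,.086],np.radians(-90),.108,-.027)"
```

```text
turn units [-0.0122 -0.0222  0.0907] dp units: before turn [ 0.574  -0.0648  0.0771] after turn [ 0.5611 -0.1471  0.0552] straight down 10mm after [ 0.0828 -0.0089 -0.0022]
```

Call:
arm_command(series=[{"dp": [0,0,0],"angular": [-0.012,-0.022,0.09],"gripper": 48},{"dp": [0,0,0],"angular": [0,0,0],"gripper": 48},{"dp": [0.13,-0.04,0.015],"angular": [0,0,0],"gripper": 48},{"dp": [0.15,-0.04,0.015],"angular": [0,0,0],"gripper": 48},{"dp": [0.15,-0.04,0.015],"angular": [0,0,0],"gripper": 48},{"dp": [0.1,-0.02,0.01],"angular": [0,0,0],"gripper": 48},{"dp": [0,0,0],"angular": [0,0,0],"gripper": 48},{"dp": [0,0,0],"angular": [0,0,0],"gripper": 48}])

```text
clock: 39.2
position: [0.5177, 0.172, 0.0902]
ee_rot: [0.529, 0.522, 0.463, -0.483]
contact_force: [-0.0, -0.3, -3.7]
width: 0.0577
```

```bash
python3 -c "
from h import *
p,R,s=pose();print(p,R[:,0],s['contact_force'],s['width'])
d=grab('wrist');cv2.imwrite('pics/w9.png',d['image'])
goalt([.512,.178,.0745],np.radians(-90),.108,-.027)"
```

```text
[0.5177 0.172  0.0902] [ 0.1057 -0.0272 -0.994 ] [-0.0461 -0.3156 -3.7064] 0.05767200019333393
turn units [-0.0074  0.0003  0.0009] dp units: before turn [ 0.124  -0.0617 -0.0525] after turn [ 0.124  -0.0612 -0.0532] straight down 10mm after [ 0.0828 -0.0089 -0.0022]
```

View pics/w9.png

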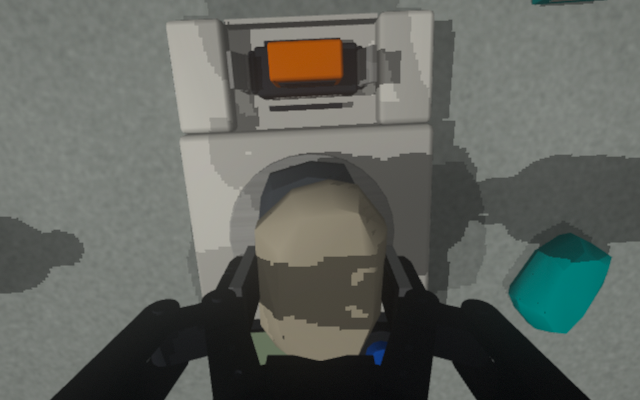

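The picture shows the pack sitting in the bay at (305,62) and lime held over slate (px (320,255)), with slate's thick end visible behind it. I adjust sideways, then lower it until it touches.

Call:
arm_command(series=[{"dp": [0,-0.05,-0.045],"angular": [-0.007,0,0],"gripper": 48},{"dp": [0,0,0],"angular": [0,0,0],"gripper": 48},{"dp": [0.04,0,0],"angular": [0,0,0],"gripper": 48},{"dp": [0.04,0,0],"angular": [0,0,0],"gripper": 48},{"dp": [0.02,0,0],"angular": [0,0,0],"gripper": 48},{"dp": [0,0,0],"angular": [0,0,0],"gripper": 48},{"dp": [0,0,0],"angular": [0,0,0],"gripper": 48},{"dp": [0,0,0],"angular": [0,0,0],"gripper": 48}])

```text
clock: 40.25
position: [0.5135, 0.1781, 0.0779]
ee_rot: [0.533, 0.52, 0.465, -0.479]
contact_force: [-0.5, 1.0, -2.9]
width: 0.0574
```

```bash
python3 -c "
from h import *
p,R,s=pose();print(p,R[:,0],s['contact_force'],s['width'])
goalt([.512,.178,.0745],np.radians(-90),.108,-.027)"
```

```text
[0.5135 0.1781 0.0779] [ 0.108  -0.0265 -0.9938] [-0.4761  1.028  -2.9092] 0.05739347702180123
turn units [ 0.0004 -0.0002 -0.0004] dp units: before turn [ 0.0268 -0.0151  0.0005] after turn [ 0.0268 -0.0151  0.0005] straight down 10mm after [ 0.0828 -0.0089 -0.0022]
```

Call:
arm_command(series=[{"dp": [0.015,-0.012,0],"angular": [0,0,0],"gripper": 48},{"dp": [0.015,0,0],"angular": [0,0,0],"gripper": 48},{"dp": [0,0,0],"angular": [0,0,0],"gripper": 48},{"dp": [0,0,0],"angular": [0,0,0],"gripper": 66},{"dp": [0,0,0],"angular": [0,0,0],"gripper": 85},{"dp": [0,0,0],"angular": [0,0,0],"gripper": 85},{"dp": [-0.1,0,0],"angular": [0,0,0],"gripper": 85},{"dp": [-0.3,0,0],"angular": [0,0,0],"gripper": 85}])

```text
clock: 41.25
position: [0.5071, 0.1792, 0.1227]
ee_rot: [0.533, 0.52, 0.465, -0.479]
contact_force: [0.8, -0.5, -0.2]
width: 0.0848
```

Call:
arm_command(series=[{"dp": [-0.4,0,0],"angular": [0,0,-0.068],"gripper": 85},{"dp": [-0.4,0,0],"angular": [0,0.017,0],"gripper": 85},{"dp": [-0.2,0.3,0],"angular": [0,0,0],"gripper": 85},{"dp": [0,0.3,0],"angular": [0,0,0],"gripper": 85},{"dp": [0,0,0],"angular": [0,0,0],"gripper": 85},{"dp": [0,0,0],"angular": [0,0,0],"gripper": 85},{"dp": [0,0,0],"angular": [0,0,0],"gripper": 85},{"dp": [0,0,0],"angular": [0,0,0],"gripper": 85}])

```text
clock: 42.25
position: [0.573, 0.1825, 0.2559]
ee_rot: [0.501, 0.503, 0.499, -0.497]
contact_force: [-0.1, 0.9, -0.8]
width: 0.0852
```

Run:
```python
from h import *
HUE["lime"]=((12,25,50),(28,95,255))
p,R,s=pose();print(p,R[:,0],s["contact_force"],s["width"],s["clock"])
d=grab("wrist");onpan(d,"lime",.085);onpan(d,"slate",.06)
W=cloud(d);m=(W[...,2]>.09)&(np.hypot(W[...,0]-.513,W[...,1]-.1775)<.07);P=W[m];print("raised",len(P),cv2.minAreaRect((P[:,:2]*1000).astype(np.float32)))
stones(d,["sand"],G)
for y in(-68,112):goal([.635,-.131,.2],np.radians(y))
```

```text
[0.573  0.1825 0.2559] [ 0.0072  0.0035 -1.    ] [-0.0746  0.8579 -0.8364] 0.08519109157140942 42.25
lime top [0.5131 0.1799] [81.  49.3] yaw 178.7 plane [-0.0394 -0.0547  0.1024] 2546 outline [512.9 180.1] [58.9 86.8] 89.9Traceback (most recent call last):
  File "<stdin>", line 4, in <module>
  File "h.py", line 66, in onpan
    c,wh,a,pl,n,Q=top_fit(W,m,zlo);o=cv2.minAreaRect((W[m][:,:2]*1000).astype(np.float32))
                  ~~~~~~~^^^^^^^^^
  File "h.py", line 38, in top_fit
    a=P[rng.choice(len(P),3,False)];n=np.cross(a[1]-a[0],a[2]-a[0]);l=np.linalg.norm(n)
        ~~~~~~~~~~^^^^^^^^^^^^^^^^
  File "numpy/random/_generator.pyx", line 920, in numpy.random._generator.Generator.choice
ValueError: Cannot take a larger sample than population when replace is False
```

Lime lies on slate at (0.513, 0.180) with a net tilt of only about 4°. Sand is next.

Call:
arm_command(series=[{"dp": [0,0.05,0.25],"angular": [0,0,0],"gripper": 85},{"dp": [0,0.075,0.4],"angular": [0,0,0],"gripper": 85},{"dp": [0.1,0.075,0.4],"angular": [0,0,0],"gripper": 85},{"dp": [0.15,0.075,0.4],"angular": [0,0,0],"gripper": 85},{"dp": [0.15,0.075,0.4],"angular": [0,0,0],"gripper": 85},{"dp": [0.15,0.075,0.4],"angular": [0,0,0],"gripper": 85},{"dp": [0.15,0.075,0.3],"angular": [0,0,0],"gripper": 85},{"dp": [0,0,0],"angular": [-0.08,0,0],"gripper": 85}])

```text
clock: 43.3
position: [0.6341, -0.1299, 0.1685]
ee_rot: [0.533, 0.469, 0.531, -0.462]
contact_force: [-0.6, 0.8, 0.7]
width: 0.0852
```

Call:
arm_command(series=[{"dp": [0,0,0],"angular": [-0.08,0,0],"gripper": 85},{"dp": [0,0,0],"angular": [-0.08,0,0],"gripper": 85},{"dp": [0,0,0],"angular": [0,0,0],"gripper": 85},{"dp": [0,0,0],"angular": [0,0,0],"gripper": 85},{"dp": [0,0,0],"angular": [0,0,0],"gripper": 85},{"dp": [0,0,0],"angular": [0,0,0],"gripper": 85},{"dp": [0,0,0],"angular": [0,0,0],"gripper": 85},{"dp": [0,0,0],"angular": [0,0,0],"gripper": 85}])

```text
clock: 44.3
position: [0.6325, -0.1299, 0.1676]
ee_rot: [0.587, 0.397, 0.587, -0.391]
contact_force: [0.0, 0.4, 0.6]
width: 0.0847
```

```bash
sed -i 's/"lime":((12,25,110)/"lime":((12,25,50)/' h.py
python3 - <<'E'
from h import *
p,R,s=pose();print(p,R[:,0],s["contact_force"],s["width"],s["clock"])
d=grab("wrist");cv2.imwrite("pics/w10.png",d["image"])
for k in("sand","red","green"):
    try:
        o=stones(d,[k],G);c,a,_=o[k];flank(d,k,c,a)
    except Exception as e:print(k,e)
goal([.635,-.131,-.001],np.radians(-68.5))
E
```

```text
[ 0.6325 -0.1299  0.1676] [ 0.0054  0.0061 -1.    ] [0.0192 0.3736 0.5577] 0.08471174943874499 44.3
sand top c [ 0.6355 -0.1305] wh [74.4 44. ] yaw 20.6 slope x 0.125 y 0.031 z 0.0337 2682 outline [ 636.6 -130.4] [84.  55.6] 21.1
flank sand yaw 20.9 edge slopes deg -0.0 0.0 mid y off -0.0000 width 0.0546 x extent [-0.0387  0.042 ]
red top c [ 0.4665 -0.1406] wh [68.5 42.7] yaw 7.1 slope x 0.104 y -0.034 z 0.0303 1450 outline [ 469.2 -141.1] [78.8 52.8] 8.5
flank red yaw 8.4 edge slopes deg 0.5 -0.8 mid y off -0.0008 width 0.0515 x extent [-0.0328  0.0409]
green top c [ 0.5157 -0.2375] wh [64.  39.9] yaw 349.9 slope x 0.151 y -0.015 z 0.0284 1250 outline [ 517.2 -239.5] [52.6 74.2] 78.1
flank green yaw 351.4 edge slopes deg -1.0 0.8 mid y off -0.0010 width 0.0497 x extent [-0.0312  0.0387]
alt turn(deg) [-179.2809    0.6445   -0.3341]
dp mm [168.5381   0.6416   2.6032] units [1.4045 0.0053 0.0217] turn deg [ 0.7176 -0.2135 -0.412 ] units [ 0.008  -0.0024 -0.0046] q6 0.8663129055603292 q [-0.3144  0.4174  1.4489  0.0078  1.2722  0.8663]
```

View pics/w10.png

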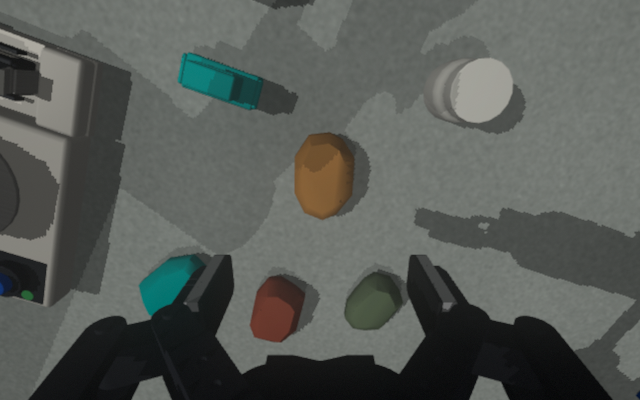

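The picture shows sand at (324,174) aligned with the jaws. The jar (480,92) and turquoise pack (222,80) are clear of the fingers. I go down on sand.

Call:
arm_command(series=[{"dp": [0,0.008,0.018],"angular": [0.014,-0.003,-0.005],"gripper": 85},{"dp": [0.2,0,0],"angular": [0,0,0],"gripper": 85},{"dp": [0.3,0,0],"angular": [0,0,0],"gripper": 85},{"dp": [0.3,0,0],"angular": [0,0,0],"gripper": 85},{"dp": [0.25,0,0],"angular": [0,0,0],"gripper": 85},{"dp": [0.1,0,0],"angular": [0,0,0],"gripper": 85},{"dp": [0,0,0],"angular": [0,0,0],"gripper": 85},{"dp": [0,0,0],"angular": [0,0,0],"gripper": 85}])

```text
clock: 45.35
position: [0.6388, -0.1333, 0.0288]
ee_rot: [0.584, 0.402, 0.579, -0.403]
contact_force: [-0.0, 0.5, 0.1]
width: 0.0847
```

Run:
```python
from h import *
p,R,s=pose();print(p,s["contact_force"])
goal([.6355,-.1305,.001],np.radians(-69.1))
```

```text
[ 0.6388 -0.1333  0.0288] [-0.0194  0.5339  0.0919]
alt turn(deg) [179.7513  -0.3733  -0.6561]
dp mm [27.7553 -2.1908 -4.0214] units [ 0.2313 -0.0183 -0.0335] turn deg [-0.2471  0.4182 -0.238 ] units [-0.0027  0.0046 -0.0026] q6 0.901817070861344 q [-0.3106  0.5464  1.6051 -0.0037  0.9823  0.9018]
```

Call:
arm_command(series=[{"dp": [0.05,-0.017,-0.03],"angular": [-0.002,0.004,-0.002],"gripper": 85},{"dp": [0.1,0,0],"angular": [0,0,0],"gripper": 85},{"dp": [0.06,0,0],"angular": [0,0,0],"gripper": 85},{"dp": [0.02,0,0],"angular": [0,0,0],"gripper": 85},{"dp": [0,0,0],"angular": [0,0,0],"gripper": 85},{"dp": [0,0,0],"angular": [0,0,0],"gripper": 46},{"dp": [0,0,0],"angular": [0,0,0],"gripper": 46},{"dp": [0,0,0],"angular": [0,0,0],"gripper": 46}])

```text
clock: 46.35
position: [0.6374, -0.1313, 0.0026]
ee_rot: [0.584, 0.402, 0.58, -0.401]
contact_force: [0.2, -0.5, -3.7]
width: 0.0557
```

Call:
arm_command(series=[{"dp": [0,0,0],"angular": [0,0,0],"gripper": 46},{"dp": [0,0,0],"angular": [0,0,0],"gripper": 46},{"dp": [-0.1,0,0],"angular": [0,0,0],"gripper": 46},{"dp": [-0.3,0,0],"angular": [0,0,0],"gripper": 46},{"dp": [-0.4,0,0],"angular": [0,0,0],"gripper": 46},{"dp": [-0.4,0,0],"angular": [0,0,0],"gripper": 46},{"dp": [-0.2,0,0],"angular": [0,0,0],"gripper": 46},{"dp": [0,0,0],"angular": [0,0,0],"gripper": 46}])

```text
clock: 47.35
position: [0.6344, -0.1302, 0.1755]
ee_rot: [0.582, 0.401, 0.582, -0.401]
contact_force: [1.2, -0.5, -3.3]
width: 0.0556
```

Run:
```python
from h import *
p,R,s=pose();print(p,R[:,0],s["contact_force"],s["width"],s["clock"])
d=grab("wrist");held(d,"sand",p)
goal([.513,.178,.18],np.radians(-90))
```

```text
[ 0.6344 -0.1302  0.1755] [ 0.0006 -0.0003 -1.    ] [ 1.1763 -0.4873 -3.2907] 0.0555548496603745 47.35
held sand top centre rel TCP tool yz [ 0.0007 -0.001 ] [72.4 44.3] slope tool yz [ 0.1143 -0.0399] z above TCP 0.03149242626431345 10565
alt turn(deg) [-159.1607   -0.1308   -0.067 ]
dp mm [  -5.5099   -3.1866 -330.7043] units [-0.0459 -0.0266 -2.7559] turn deg [20.8393 -0.0477  0.0931] units [ 0.2315 -0.0005  0.001 ] q6 0.8973434644219235 q [-0.3097  0.4177  1.4314 -0.      1.2943  0.8973]
```

Call:
arm_command(series=[{"dp": [0,-0.004,-0.25],"angular": [0,0,0],"gripper": 46},{"dp": [0,-0.004,-0.42],"angular": [0,0,0],"gripper": 46},{"dp": [0,-0.004,-0.42],"angular": [0,0,0],"gripper": 46},{"dp": [0,-0.004,-0.42],"angular": [0,0,0],"gripper": 46},{"dp": [0,-0.004,-0.42],"angular": [0,0,0],"gripper": 46},{"dp": [0,-0.004,-0.42],"angular": [0,0,0],"gripper": 46},{"dp": [0,-0.004,-0.35],"angular": [0,0,0],"gripper": 46},{"dp": [0,0,-0.05],"angular": [0,0,0],"gripper": 46}])

```text
clock: 48.4
position: [0.5002, 0.1849, 0.1594]
ee_rot: [0.572, 0.397, 0.59, -0.408]
contact_force: [-0.3, -1.1, -4.2]
width: 0.0557
```

Call:
arm_command(series=[{"dp": [0,0,0],"angular": [0.077,0,0],"gripper": 46},{"dp": [0,0,0],"angular": [0.077,0,0],"gripper": 46},{"dp": [0,0,0],"angular": [0.077,0,0],"gripper": 46},{"dp": [0,0,0],"angular": [0,0,0],"gripper": 46},{"dp": [0,0,0],"angular": [0,0,0],"gripper": 46},{"dp": [0,0,0],"angular": [0,0,0],"gripper": 46},{"dp": [0,0,0],"angular": [0,0,0],"gripper": 46},{"dp": [0,0,0],"angular": [0,0,0],"gripper": 46}])

```text
clock: 49.4
position: [0.497, 0.1814, 0.1523]
ee_rot: [-0.488, -0.491, -0.507, 0.514]
contact_force: [-0.2, 0.3, -2.5]
width: 0.0556
```

Run:
```python
from h import *
p,R,s=pose();print(p,R[:,0],s["contact_force"],s["width"],s["clock"])
d=grab("wrist");held(d,"sand",p)
goalt([.5125,.1785,.118],np.radians(-90),-.039,-.05)
```

```text
[0.497  0.1814 0.1523] [-0.0422 -0.0049 -0.9991] [-0.1505  0.3426 -2.4781] 0.055564771646386395 49.4
held sand top centre rel TCP tool yz [ 0.001  -0.0019] [74.4 44.8] slope tool yz [ 0.0711 -0.0277] z above TCP 0.03126196062588274 10631
turn units [-0.0063 -0.0286  0.0021] dp units: before turn [0.2806 0.1417 0.0216] after turn [0.2818 0.1406 0.0103] straight down 10mm after [ 0.0832  0.0032 -0.0042]
```

Call:
arm_command(series=[{"dp": [0,0,0],"angular": [-0.006,-0.029,0.002],"gripper": 46},{"dp": [0,0,0],"angular": [0,0,0],"gripper": 46},{"dp": [0.05,0.07,0.01],"angular": [0,0,0],"gripper": 46},{"dp": [0.1,0.06,0.01],"angular": [0,0,0],"gripper": 46},{"dp": [0.1,0,0],"angular": [0,0,0],"gripper": 46},{"dp": [0,0,0],"angular": [0,0,0],"gripper": 46},{"dp": [0,0,0],"angular": [0,0,0],"gripper": 46},{"dp": [0,0,0],"angular": [0,0,0],"gripper": 46}])

```text
clock: 50.45
position: [0.5124, 0.1764, 0.1191]
ee_rot: [-0.502, -0.477, -0.497, 0.523]
contact_force: [0.2, 0.1, -3.3]
width: 0.0559
```

Run:
```python
from h import *
p,R,s=pose();print(p,R[:,0],s["contact_force"],s["width"],s["clock"])
goalt([.512,.1775,.104],np.radians(-90),-.039,-.05)
```

```text
[0.5124 0.1764 0.1191] [-0.0404 -0.0504 -0.9979] [ 0.1761  0.1136 -3.2733] 0.055939475677424154 50.45
turn units [-0.0009  0.0003  0.0009] dp units: before turn [ 0.1254  0.0021 -0.0158] after turn [ 0.1254  0.002  -0.0158] straight down 10mm after [ 0.0832  0.0032 -0.0042]
```

Alignment is very good. I lower it, then check before release.

Call:
arm_command(series=[{"dp": [0.04,0,-0.014],"angular": [0,0,0],"gripper": 46},{"dp": [0.04,0,0],"angular": [0,0,0],"gripper": 46},{"dp": [0.02,0,0],"angular": [0,0,0],"gripper": 46},{"dp": [0.01,0,0],"angular": [0,0,0],"gripper": 46},{"dp": [0,0,0],"angular": [0,0,0],"gripper": 46},{"dp": [0,0,0],"angular": [0,0,0],"gripper": 46},{"dp": [0,0,0],"angular": [0,0,0],"gripper": 46},{"dp": [0,0,0],"angular": [0,0,0],"gripper": 46}])

```text
clock: 51.45
position: [0.5122, 0.1778, 0.1059]
ee_rot: [-0.503, -0.478, -0.497, 0.522]
contact_force: [0.5, 0.7, -3.9]
width: 0.0559
```

Run:
```python
from h import *
p,R,s=pose();print(p,R[:,0],s["contact_force"],s["width"],s["clock"])
goalt([.512,.1775,.104],np.radians(-90),-.039,-.05)
```

```text
[0.5122 0.1778 0.1059] [-0.0385 -0.0499 -0.998 ] [ 0.4735  0.6561 -3.8778] 0.05592616366167873 51.45
turn units [-0.0006 -0.     -0.0003] dp units: before turn [ 0.0156 -0.0007  0.0018] after turn [ 0.0156 -0.0007  0.0018] straight down 10mm after [ 0.0832  0.0032 -0.0042]
```

Call:
arm_command(series=[{"dp": [0.012,0,0],"angular": [0,0,0],"gripper": 46},{"dp": [0.008,0,0],"angular": [0,0,0],"gripper": 46},{"dp": [0,0,0],"angular": [0,0,0],"gripper": 46},{"dp": [0,0,0],"angular": [0,0,0],"gripper": 64},{"dp": [0,0,0],"angular": [0,0,0],"gripper": 85},{"dp": [0,0,0],"angular": [0,0,0],"gripper": 85},{"dp": [-0.1,0,0],"angular": [0,0,0],"gripper": 85},{"dp": [-0.3,0,0],"angular": [0,0,0],"gripper": 85}])

```text
clock: 52.45
position: [0.5133, 0.1798, 0.1525]
ee_rot: [-0.502, -0.477, -0.497, 0.523]
contact_force: [0.2, 0.3, 0.0]
width: 0.0847
```

Call:
arm_command(series=[{"dp": [-0.4,0,0],"angular": [0,0,0.025],"gripper": 85},{"dp": [-0.4,0,0],"angular": [0,0.03,0],"gripper": 85},{"dp": [-0.1,0.3,0],"angular": [0,0,0],"gripper": 85},{"dp": [0,0.3,0],"angular": [0,0,0],"gripper": 85},{"dp": [0,0,0],"angular": [0,0,0],"gripper": 85},{"dp": [0,0,0],"angular": [0,0,0],"gripper": 85},{"dp": [0,0,0],"angular": [0,0,0],"gripper": 85},{"dp": [0,0,0],"angular": [0,0,0],"gripper": 85}])

```text
clock: 53.45
position: [0.5885, 0.186, 0.2737]
ee_rot: [0.503, 0.502, 0.498, -0.496]
contact_force: [-0.1, 0.7, -0.4]
width: 0.085
```

Run:
```python
from h import *
p,R,s=pose();print(p,R[:,0],s["contact_force"],s["width"],s["clock"])
d=grab("wrist");onpan(d,"sand",.115)
for a in(("red"),("green")):
    try:stones(d,[a],G)
    except Exception as e:print(a,e)
goal([.467,-.1405,.19],np.radians(-82))
```

```text
[0.5885 0.186  0.2737] [ 0.011   0.0008 -0.9999] [-0.0599  0.7279 -0.425 ] 0.08498032199185403 53.45
sand top [0.5118 0.1802] [75.5 44.7] yaw 179.1 plane [ 0.0927 -0.0026  0.1358] 2029 outline [512.1 179.7] [55.3 84.4] 89.6
red top c [ 0.4649 -0.1402] wh [69.5 42.4] yaw 4.0 slope x 0.118 y -0.038 z 0.0301 1043 outline [ 467.7 -136.9] [79.4 53.5] 0.9
green top c [ 0.5128 -0.228 ] wh [60.8 36.5] yaw 24.6 slope x 0.125 y -0.132 z 0.0274 728 outline [ 517.7 -230.4] [73.4 43.6] 12.7
alt turn(deg) [172.1596  -0.9595   0.0045]
dp mm [  82.1712 -123.3353  326.2906] units [ 0.6848 -1.0278  2.7191] turn deg [-7.8377 -0.003  -0.6377] units [-0.0871 -0.     -0.0071] q6 1.7624225143443137 q [ 0.1943  0.3151  1.3438 -0.0013  1.4717  1.7624]
```

Sand is on: top centre (0.512, 0.180), height 135.8 mm. Red is next.

Call:
arm_command(series=[{"dp": [0,-0.1,0.25],"angular": [0,0,-0.007],"gripper": 85},{"dp": [0,-0.16,0.42],"angular": [0,0,0],"gripper": 85},{"dp": [0,-0.16,0.42],"angular": [0,0,0],"gripper": 85},{"dp": [0.1,-0.16,0.42],"angular": [0,0,0],"gripper": 85},{"dp": [0.15,-0.16,0.42],"angular": [0,0,0],"gripper": 85},{"dp": [0.15,-0.16,0.42],"angular": [0,0,0],"gripper": 85},{"dp": [0.15,-0.12,0.32],"angular": [0,0,0],"gripper": 85},{"dp": [0.15,0,0],"angular": [0,0,0],"gripper": 85}])

```text
clock: 54.5
position: [0.4635, -0.1428, 0.1887]
ee_rot: [0.504, 0.499, 0.5, -0.497]
contact_force: [-0.2, -0.5, -0.5]
width: 0.0847
```

Call:
arm_command(series=[{"dp": [0,0,0],"angular": [-0.087,0,0],"gripper": 85},{"dp": [0,0,0],"angular": [0,0,0],"gripper": 85},{"dp": [0,0,0],"angular": [0,0,0],"gripper": 85},{"dp": [0,0,0],"angular": [0,0,0],"gripper": 85},{"dp": [0,0,0],"angular": [0,0,0],"gripper": 85},{"dp": [0,0,0],"angular": [0,0,0],"gripper": 85},{"dp": [0,0,0],"angular": [0,0,0],"gripper": 85},{"dp": [0,0,0],"angular": [0,0,0],"gripper": 85}])

```text
clock: 55.5
position: [0.4619, -0.1419, 0.1881]
ee_rot: [0.536, 0.464, 0.533, -0.462]
contact_force: [-0.8, -0.3, -0.9]
width: 0.085
```

Run:
```python
from h import *
p,R,s=pose();print(p,R[:,0],s["contact_force"],s["width"],s["clock"])
d=grab("wrist");cv2.imwrite("pics/w11.png",d["image"])
for k in("red","green"):
    try:
        o=stones(d,[k],G);c,a,_=o[k];flank(d,k,c,a)
    except Exception as e:print(k,e)
goal([.467,-.1405,0],np.radians(-82))
```

```text
[ 0.4619 -0.1419  0.1881] [ 0.0045 -0.001  -1.    ] [-0.8153 -0.3076 -0.8813] 0.0850074635345588 55.5
red top c [ 0.4654 -0.1413] wh [70.  42.1] yaw 6.6 slope x 0.111 y -0.030 z 0.0301 2224 outline [ 467.5 -141.3] [81.1 53.1] 8.1
flank red yaw 8.2 edge slopes deg -1.7 1.6 mid y off -0.0004 width 0.0518 x extent [-0.0369  0.0412]
green top c [ 0.5159 -0.2371] wh [64.3 40.9] yaw 347.2 slope x 0.151 y -0.012 z 0.0284 2089 outline [ 516.5 -239.9] [52.9 75.6] 78.9
flank green yaw 348.7 edge slopes deg 0.4 -0.9 mid y off -0.0021 width 0.0511 x extent [-0.0347  0.0369]
alt turn(deg) [-179.8475    0.3866    0.1406]
dp mm [188.1321   4.456   -1.0012] units [ 1.5678  0.0371 -0.0083] turn deg [ 0.152   0.0896 -0.2463] units [ 0.0017  0.001  -0.0027] q6 0.9850210856362053 q [-0.4431  0.1658  1.7661  0.0011  1.2053  0.985 ]
```

View pics/w11.png

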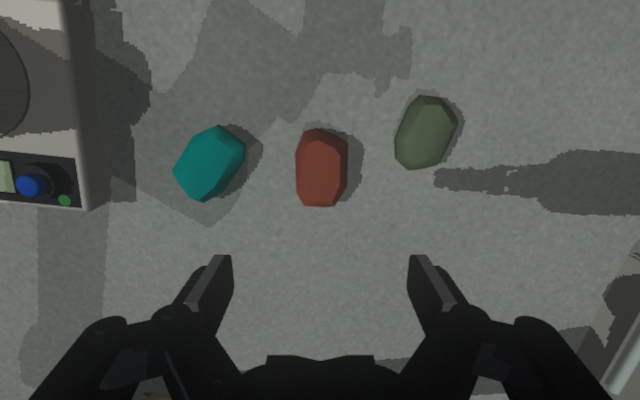

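The picture shows red at (322,167). The turquoise decoy (210,162) and green (427,131) are clear of the fingers. I go down on red with the opening at 75 mm.

Call:
arm_command(series=[{"dp": [0,0.03,-0.002],"angular": [0,0,-0.003],"gripper": 75},{"dp": [0.25,0,0],"angular": [0,0,0],"gripper": 75},{"dp": [0.35,0,0],"angular": [0,0,0],"gripper": 75},{"dp": [0.35,0,0],"angular": [0,0,0],"gripper": 75},{"dp": [0.25,0,0],"angular": [0,0,0],"gripper": 75},{"dp": [0.1,0,0],"angular": [0,0,0],"gripper": 75},{"dp": [0,0,0],"angular": [0,0,0],"gripper": 75},{"dp": [0,0,0],"angular": [0,0,0],"gripper": 75}])

```text
clock: 56.55
position: [0.4714, -0.1433, 0.0306]
ee_rot: [0.538, 0.464, 0.531, -0.463]
contact_force: [0.6, 0.2, 1.1]
width: 0.0748
```

Run:
```python
from h import *
p,R,s=pose();print(p,s["contact_force"])
goal([.466,-.1413,0.001],np.radians(-82))
```

```text
[ 0.4714 -0.1433  0.0306] [0.6448 0.2099 1.1308]
alt turn(deg) [-179.8565    0.6213    0.5784]
dp mm [29.5004 -5.2854 -2.9686] units [ 0.2458 -0.044  -0.0247] turn deg [ 0.1415  0.3685 -0.3959] units [ 0.0016  0.0041 -0.0044] q6 0.9949933890213685 q [-0.4353  0.3549  1.9696 -0.0023  0.8078  0.995 ]
```

Call:
arm_command(series=[{"dp": [0.03,-0.042,-0.022],"angular": [0,0.004,-0.004],"gripper": 75},{"dp": [0.1,0,0],"angular": [0,0,0],"gripper": 75},{"dp": [0.08,0,0],"angular": [0,0,0],"gripper": 75},{"dp": [0.02,0,0],"angular": [0,0,0],"gripper": 75},{"dp": [0,0,0],"angular": [0,0,0],"gripper": 75},{"dp": [0,0,0],"angular": [0,0,0],"gripper": 43},{"dp": [0,0,0],"angular": [0,0,0],"gripper": 43},{"dp": [0,0,0],"angular": [0,0,0],"gripper": 43}])

```text
clock: 57.55
position: [0.4674, -0.1423, 0.0039]
ee_rot: [0.536, 0.464, 0.533, -0.463]
contact_force: [-0.2, 0.6, -2.5]
width: 0.0524
```

Call:
arm_command(series=[{"dp": [0,0,0],"angular": [0,0,0],"gripper": 43},{"dp": [0,0,0],"angular": [0,0,0],"gripper": 43},{"dp": [-0.1,0,0],"angular": [0,0,0],"gripper": 43},{"dp": [-0.3,0,0],"angular": [0,0,0],"gripper": 43},{"dp": [-0.4,0,0],"angular": [0,0,0],"gripper": 43},{"dp": [-0.4,0,0],"angular": [0,0,0],"gripper": 43},{"dp": [-0.3,0,0],"angular": [0,0,0],"gripper": 43},{"dp": [0,0,0],"angular": [0,0,0],"gripper": 43}])

```text
clock: 58.55
position: [0.4657, -0.1413, 0.1914]
ee_rot: [0.536, 0.464, 0.533, -0.463]
contact_force: [-0.4, -0.4, -2.1]
width: 0.0527
```

Run:
```python
from h import *
p,R,s=pose();print(p,R[:,0],s["contact_force"],s["width"],s["clock"])
d=grab("wrist");held(d,"red",p)
goal([.513,.178,.22],np.radians(90))
```

```text
[ 0.4657 -0.1413  0.1914] [ 0.004  -0.0015 -1.    ] [-0.4083 -0.363  -2.1102] 0.052670037693391916 58.55
held red top centre rel TCP tool yz [-0.0009 -0.0018] [70.9 42.5] slope tool yz [0.1052 0.0349] z above TCP 0.02658821010203355 9514
alt turn(deg) [-171.8492    0.0439   -0.0126]
dp mm [ -30.3267   93.2515 -308.5965] units [-0.2527  0.7771 -2.5716] turn deg [ 8.1508 -0.0084 -0.0292] units [ 0.0906 -0.0001 -0.0003] q6 0.9904816639148077 q [-0.4379  0.1699  1.7568  0.0004  1.2145  0.9905]
```

Call:
arm_command(series=[{"dp": [-0.1,0,0],"angular": [-0.112,0,0],"gripper": 43},{"dp": [-0.1,0,0],"angular": [-0.112,0,0],"gripper": 43},{"dp": [-0.1,0,0],"angular": [-0.112,0,0],"gripper": 43},{"dp": [-0.1,0,0],"angular": [-0.112,0,0],"gripper": 43},{"dp": [-0.1,0,0],"angular": [-0.112,0,0],"gripper": 43},{"dp": [-0.1,0,0],"angular": [-0.112,0,0],"gripper": 43},{"dp": [-0.05,0,0],"angular": [-0.112,0,0],"gripper": 43},{"dp": [-0.02,0,0],"angular": [-0.112,0,0],"gripper": 43}])

```text
clock: 59.6
position: [0.4545, -0.1361, 0.2544]
ee_rot: [0.695, -0.003, 0.719, 0.015]
contact_force: [0.3, 0.5, -2.8]
width: 0.0523
```

Call:
arm_command(series=[{"dp": [-0.02,0,0],"angular": [-0.112,0,0],"gripper": 43},{"dp": [-0.02,0,0],"angular": [-0.112,0,0],"gripper": 43},{"dp": [-0.02,0,0],"angular": [-0.112,0,0],"gripper": 43},{"dp": [-0.02,0,0],"angular": [-0.112,0,0],"gripper": 43},{"dp": [-0.02,0,0],"angular": [-0.112,0,0],"gripper": 43},{"dp": [-0.02,0,0],"angular": [-0.112,0,0],"gripper": 43},{"dp": [-0.02,0,0],"angular": [-0.112,0,0],"gripper": 43},{"dp": [-0.02,0,0],"angular": [-0.112,0,0],"gripper": 43}])

```text
clock: 60.6
position: [0.4457, -0.1321, 0.255]
ee_rot: [0.512, -0.452, 0.532, 0.502]
contact_force: [0.5, 0.4, -2.4]
width: 0.0524
```

Run:
```python
from h import *
p,R,s=pose();print(p,R[:,0],s["contact_force"],s["width"],s["clock"])
goal([.513,.178,.22],np.radians(90))
print("world delta",np.array([.513,.178,.22])-p)
```

```text
[ 0.4457 -0.1321  0.255 ] [-0.0686  0.033  -0.9971] [ 0.5143  0.4199 -2.4437] 0.05238168281800893 60.6
alt turn(deg) [174.7038  -6.1343  -2.6124]
dp mm [ 40.4955 -41.7467 313.8593] units [ 0.3375 -0.3479  2.6155] turn deg [-5.1703  1.7116 -4.0189] units [-0.0574  0.019  -0.0447] q6 -1.9190886571876498 q [-0.4385  0.1376  1.6313  0.0007  1.4489 -1.9191]
world delta [ 0.0673  0.3101 -0.035 ]
```

Call:
arm_command(series=[{"dp": [0,0,0],"angular": [-0.057,0.019,-0.045],"gripper": 43},{"dp": [0,-0.06,0.25],"angular": [0,0,0],"gripper": 43},{"dp": [0,-0.08,0.4],"angular": [0,0,0],"gripper": 43},{"dp": [0,-0.08,0.4],"angular": [0,0,0],"gripper": 43},{"dp": [0,-0.08,0.4],"angular": [0,0,0],"gripper": 43},{"dp": [0,-0.08,0.4],"angular": [0,0,0],"gripper": 43},{"dp": [0,-0.08,0.4],"angular": [0,0,0],"gripper": 43},{"dp": [0,-0.06,0.25],"angular": [0,0,0],"gripper": 43}])

```text
clock: 61.6
position: [0.4998, 0.1753, 0.2357]
ee_rot: [0.493, -0.491, 0.508, 0.508]
contact_force: [0.3, 0.4, -2.3]
width: 0.0524
```

Call:
arm_command(series=[{"dp": [0,0,0],"angular": [0,0,0],"gripper": 43},{"dp": [0,0,0],"angular": [0,0,0],"gripper": 43},{"dp": [0,0,0],"angular": [0,0,0],"gripper": 43},{"dp": [0,0,0],"angular": [0,0,0],"gripper": 43},{"dp": [0,0,0],"angular": [0,0,0],"gripper": 43},{"dp": [0,0,0],"angular": [0,0,0],"gripper": 43},{"dp": [0,0,0],"angular": [0,0,0],"gripper": 43},{"dp": [0,0,0],"angular": [0,0,0],"gripper": 43}])

```text
clock: 62.6
position: [0.4969, 0.1734, 0.2308]
ee_rot: [0.49, -0.489, 0.512, 0.509]
contact_force: [1.0, 1.1, -2.4]
width: 0.0528
```

Run:
```python
from h import *
p,R,s=pose();print(p,R[:,0],s["contact_force"],s["width"],s["clock"])
d=grab("wrist");held(d,"red",p)
goalt([.512,.178,.155],np.radians(90),.093,-.003)
```

```text
[0.4969 0.1734 0.2308] [-0.0417 -0.0014 -0.9991] [ 0.9883  1.1108 -2.3869] 0.05275571111339323 62.6
held red top centre rel TCP tool yz [-0.0026  0.0007] [70.8 42.5] slope tool yz [0.146 0.034] z above TCP 0.026741480970780884 9509
turn units [-0.0022  0.0008 -0.0855] dp units: before turn [ 0.6261 -0.1513  0.0402] after turn [ 0.6406 -0.0663  0.0406] straight down 10mm after [0.083  0.0077 0.0002]
```

Call:
arm_command(series=[{"dp": [0,0,0],"angular": [-0.002,0,-0.085],"gripper": 43},{"dp": [0,0,0],"angular": [0,0,0],"gripper": 43},{"dp": [0.12,-0.03,0.02],"angular": [0,0,0],"gripper": 43},{"dp": [0.18,-0.02,0.01],"angular": [0,0,0],"gripper": 43},{"dp": [0.18,0,0],"angular": [0,0,0],"gripper": 43},{"dp": [0.1,0,0],"angular": [0,0,0],"gripper": 43},{"dp": [0,0,0],"angular": [0,0,0],"gripper": 43},{"dp": [0,0,0],"angular": [0,0,0],"gripper": 43}])

```text
clock: 63.65
position: [0.5154, 0.1779, 0.1571]
ee_rot: [0.522, -0.522, 0.478, 0.476]
contact_force: [0.4, -0.4, -1.5]
width: 0.0527
```

Run:
```python
from h import *
p,R,s=pose();print(p,R[:,0],s["contact_force"],s["width"],s["clock"])
d=grab("wrist");held(d,"red",p);cv2.imwrite("pics/w12.png",d["image"])
goalt([.511,.178,.1395],np.radians(90),.093,-.003)
```

```text
[0.5154 0.1779 0.1571] [ 0.0895 -0.0014 -0.996 ] [ 0.4027 -0.3926 -1.5265] 0.05267107599976032 63.65
held red top centre rel TCP tool yz [0.0012 0.001 ] [70.4 42. ] slope tool yz [0.0102 0.0306] z above TCP 0.026458897690060323 9499
turn units [-0.0011  0.001  -0.0018] dp units: before turn [0.1443 0.0499 0.0013] after turn [0.1441 0.0503 0.0016] straight down 10mm after [0.083  0.0077 0.0002]
```

Call:
arm_command(series=[{"dp": [0.03,0.03,0],"angular": [0,0,0],"gripper": 43},{"dp": [0.04,0,0],"angular": [0,0,0],"gripper": 43},{"dp": [0.03,0,0],"angular": [0,0,0],"gripper": 43},{"dp": [0.015,0,0],"angular": [0,0,0],"gripper": 43},{"dp": [0,0,0],"angular": [0,0,0],"gripper": 43},{"dp": [0,0,0],"angular": [0,0,0],"gripper": 43},{"dp": [0,0,0],"angular": [0,0,0],"gripper": 43},{"dp": [0,0,0],"angular": [0,0,0],"gripper": 43}])

```text
clock: 64.7
position: [0.5136, 0.1781, 0.1442]
ee_rot: [0.523, -0.523, 0.477, 0.476]
contact_force: [-0.7, 0.5, -2.4]
width: 0.0527
```

Run:
```python
from h import *
p,R,s=pose();print(p,R[:,0],s["contact_force"],s["width"],s["clock"])
goalt([.5125,.178,.1395],np.radians(90),.093,-.003)
```

```text
[0.5136 0.1781 0.1442] [ 0.0933 -0.0005 -0.9956] [-0.7352  0.479  -2.3572] 0.052742438119308434 64.7
turn units [-0.001   0.0016  0.0005] dp units: before turn [ 0.0382  0.0131 -0.0012] after turn [ 0.0382  0.0131 -0.0011] straight down 10mm after [0.083  0.0077 0.0002]
```

Call:
arm_command(series=[{"dp": [0.015,0.008,0],"angular": [0,0,0],"gripper": 43},{"dp": [0.015,0,0],"angular": [0,0,0],"gripper": 43},{"dp": [0.007,0,0],"angular": [0,0,0],"gripper": 43},{"dp": [0,0,0],"angular": [0,0,0],"gripper": 43},{"dp": [0,0,0],"angular": [0,0,0],"gripper": 43},{"dp": [0,0,0],"angular": [0,0,0],"gripper": 43},{"dp": [0,0,0],"angular": [0,0,0],"gripper": 43},{"dp": [0,0,0],"angular": [0,0,0],"gripper": 43}])

```text
clock: 65.7
position: [0.5131, 0.1781, 0.1395]
ee_rot: [0.523, -0.523, 0.477, 0.476]
contact_force: [-0.3, -0.3, -1.7]
width: 0.0525
```

Run:
```python
from h import *
p,R,s=pose();print(p,R[:,0],s["contact_force"],s["moment"],s["width"],s["clock"])
```

```text
[0.5131 0.1781 0.1395] [ 0.0934 -0.0005 -0.9956] [-0.271  -0.2693 -1.709 ] [-0.0151  0.1462  0.0218] 0.05245702055473092 65.7
```

Call:
arm_command(series=[{"dp": [0.008,0,0],"angular": [0,0,0],"gripper": 43},{"dp": [0,0,0],"angular": [0,0,0],"gripper": 43},{"dp": [0,0,0],"angular": [0,0,0],"gripper": 60},{"dp": [0,0,0],"angular": [0,0,0],"gripper": 75},{"dp": [0,0,0],"angular": [0,0,0],"gripper": 85},{"dp": [0,0,0],"angular": [0,0,0],"gripper": 85},{"dp": [-0.1,0,0],"angular": [0,0,0],"gripper": 85},{"dp": [-0.3,0,0],"angular": [0,0,0],"gripper": 85}])

```text
clock: 66.7
position: [0.508, 0.1779, 0.1868]
ee_rot: [0.522, -0.522, 0.478, 0.476]
contact_force: [-0.2, 0.4, -0.3]
width: 0.0852
```

Call:
arm_command(series=[{"dp": [-0.4,0,0],"angular": [0,0,0.059],"gripper": 85},{"dp": [-0.4,0,0],"angular": [0,0,0],"gripper": 85},{"dp": [-0.1,0.3,0],"angular": [0,0,0],"gripper": 85},{"dp": [0,0.3,0],"angular": [0,0,0],"gripper": 85},{"dp": [0,0,0],"angular": [0,0,0],"gripper": 85},{"dp": [0,0,0],"angular": [0,0,0],"gripper": 85},{"dp": [0,0,0],"angular": [0,0,0],"gripper": 85},{"dp": [0,0,0],"angular": [0,0,0],"gripper": 85}])

```text
clock: 67.7
position: [0.4335, 0.1786, 0.3064]
ee_rot: [0.503, -0.501, 0.498, 0.498]
contact_force: [0.1, -0.1, -0.8]
width: 0.0848
```

Run:
```python
from h import *
p,R,s=pose();print(p,R[:,0],s["contact_force"],s["width"],s["clock"])
d=grab("wrist");onpan(d,"red",.145)
try:stones(d,["green"],G)
except Exception as e:print(e)
goal([.517,-.239,.2],np.radians(79))
```

```text
[0.4335 0.1786 0.3064] [ 0.0091  0.0021 -1.    ] [ 0.0897 -0.1154 -0.8274] 0.08480781623357969 67.7
red top [0.5135 0.1789] [71.2 42.4] yaw 0.6 plane [-0.0201  0.028   0.1658] 1951 outline [512.  179.8] [80.3 52.6] 0.5
green top c [ 0.5149 -0.2373] wh [64.4 40.4] yaw 352.9 slope x 0.151 y -0.012 z 0.0282 897 outline [ 516.3 -235.8] [74.3 48.8] 5.7
alt turn(deg) [-169.1143   -0.7442    0.2529]
dp mm [ 106.1611  -83.3903 -417.6836] units [ 0.8847 -0.6949 -3.4807] turn deg [10.8839  0.1709  0.5027] units [0.1209 0.0019 0.0056] q6 -1.3263832676606688 q [ 0.2424  0.0722  1.5791 -0.0001  1.481  -1.3264]
```

Red is on: top centre (0.5135, 0.179), almost level, height 166 mm. Green is the last stone.

Call:
arm_command(series=[{"dp": [0,-0.04,-0.25],"angular": [0,0,0.005],"gripper": 85},{"dp": [0,-0.08,-0.42],"angular": [0,0,0],"gripper": 85},{"dp": [0,-0.08,-0.42],"angular": [0,0,0],"gripper": 85},{"dp": [0,-0.08,-0.42],"angular": [0,0,0],"gripper": 85},{"dp": [0.1,-0.08,-0.42],"angular": [0,0,0],"gripper": 85},{"dp": [0.2,-0.08,-0.42],"angular": [0,0,0],"gripper": 85},{"dp": [0.2,-0.08,-0.42],"angular": [0,0,0],"gripper": 85},{"dp": [0.2,-0.08,-0.42],"angular": [0,0,0],"gripper": 85}])

```text
clock: 68.75
position: [0.5126, -0.2141, 0.2186]
ee_rot: [-0.501, 0.502, -0.497, -0.5]
contact_force: [0.1, -0.0, 0.0]
width: 0.085
```

Call:
arm_command(series=[{"dp": [0.2,-0.08,-0.28],"angular": [0,0,0],"gripper": 85},{"dp": [0,0,0],"angular": [0.115,0,0],"gripper": 85},{"dp": [0,0,0],"angular": [0.006,0,0],"gripper": 85},{"dp": [0,0,0],"angular": [0,0,0],"gripper": 85},{"dp": [0,0,0],"angular": [0,0,0],"gripper": 85},{"dp": [0,0,0],"angular": [0,0,0],"gripper": 85},{"dp": [0,0,0],"angular": [0,0,0],"gripper": 85},{"dp": [0,0,0],"angular": [0,0,0],"gripper": 85}])

```text
clock: 69.75
position: [0.5229, -0.2525, 0.1899]
ee_rot: [0.546, -0.45, 0.544, 0.452]
contact_force: [0.0, 0.0, -0.1]
width: 0.0851
```

Run:
```python
from h import *
p,R,s=pose();print(p,R[:,0],s["contact_force"],s["width"],s["clock"])
d=grab("wrist");o=stones(d,["green"],G);c,a,_=o["green"];flank(d,"green",c,a)
goal([.516,-.2385,.03],np.radians(79))
```

```text
[ 0.5229 -0.2525  0.1899] [ 0.0009  0.0048 -1.    ] [ 0.0231  0.02   -0.0917] 0.08513935317581407 69.75
green top c [ 0.516  -0.2391] wh [64.4 41.8] yaw 348.9 slope x 0.154 y -0.003 z 0.0281 1958 outline [ 519.2 -243. ] [68.7 77.9] 43.7
flank green yaw 350.4 edge slopes deg 2.5 -1.6 mid y off -0.0013 width 0.0501 x extent [-0.0363  0.0315]
alt turn(deg) [-179.8263    0.0092    0.4463]
dp mm [159.9011   9.4054  11.626 ] units [1.3325 0.0784 0.0969] turn deg [ 0.1731  0.2844 -0.0059] units [ 0.0019  0.0032 -0.0001] q6 -1.955725390517346 q [-0.5725  0.3107  1.5598  0.0048  1.2731 -1.9557]
```

Call:
arm_command(series=[{"dp": [0,0.07,0.083],"angular": [0,0.003,0],"gripper": 75},{"dp": [0,0,0],"angular": [0,0,0],"gripper": 75},{"dp": [0.25,0,0],"angular": [0,0,0],"gripper": 75},{"dp": [0.35,0,0],"angular": [0,0,0],"gripper": 75},{"dp": [0.35,0,0],"angular": [0,0,0],"gripper": 75},{"dp": [0.25,0,0],"angular": [0,0,0],"gripper": 75},{"dp": [0.08,0,0],"angular": [0,0,0],"gripper": 75},{"dp": [0,0,0],"angular": [0,0,0],"gripper": 75}])

```text
clock: 70.8
position: [0.5183, -0.2409, 0.035]
ee_rot: [0.545, -0.454, 0.544, 0.449]
contact_force: [0.4, -0.4, -0.2]
width: 0.0749
```

Run:
```python
from h import *
p,R,s=pose();print(p,s["contact_force"])
goal([.516,-.239,0.001],np.radians(79))
```

```text
[ 0.5183 -0.2409  0.035 ] [ 0.4263 -0.4328 -0.2126]
alt turn(deg) [-179.7165   -0.606    -0.2764]
dp mm [33.9279  2.8686  1.5134] units [0.2827 0.0239 0.0126] turn deg [ 0.2822 -0.1762  0.3864] units [ 0.0031 -0.002   0.0043] q6 -1.939832095112871 q [-0.5565  0.4424  1.7902 -0.0006  0.9016 -1.9398]
```

Call:
arm_command(series=[{"dp": [0.06,0.02,0.01],"angular": [0.003,-0.002,0.004],"gripper": 75},{"dp": [0.12,0,0],"angular": [0,0,0],"gripper": 75},{"dp": [0.08,0,0],"angular": [0,0,0],"gripper": 75},{"dp": [0.02,0,0],"angular": [0,0,0],"gripper": 75},{"dp": [0,0,0],"angular": [0,0,0],"gripper": 75},{"dp": [0,0,0],"angular": [0,0,0],"gripper": 41},{"dp": [0,0,0],"angular": [0,0,0],"gripper": 41},{"dp": [0,0,0],"angular": [0,0,0],"gripper": 41}])

```text
clock: 71.8
position: [0.5189, -0.241, 0.0031]
ee_rot: [0.547, -0.452, 0.545, 0.447]
contact_force: [0.1, -0.7, -1.5]
width: 0.0503
```

Call:
arm_command(series=[{"dp": [0,0,0],"angular": [0,0,0],"gripper": 41},{"dp": [0,0,0],"angular": [0,0,0],"gripper": 41},{"dp": [-0.1,0,0],"angular": [0,0,0],"gripper": 41},{"dp": [-0.3,0,0],"angular": [0,0,0],"gripper": 41},{"dp": [-0.4,0,0],"angular": [0,0,0],"gripper": 41},{"dp": [-0.45,0,0],"angular": [0,0,0],"gripper": 41},{"dp": [-0.45,0,0],"angular": [0,0,0],"gripper": 41},{"dp": [-0.2,0,0],"angular": [0,0,0],"gripper": 41}])

```text
clock: 72.8
position: [0.5153, -0.2385, 0.2378]
ee_rot: [0.546, -0.45, 0.545, 0.45]
contact_force: [0.2, 0.1, -2.3]
width: 0.0506
```

Run:
```python
from h import *
p,R,s=pose();print(p,R[:,0],s["contact_force"],s["width"],s["clock"])
d=grab("wrist");held(d,"green",p)
goal([.513,.178,.25],np.radians(90))
```

```text
[ 0.5153 -0.2385  0.2378] [ 0.001   0.0001 -1.    ] [ 0.1991  0.1194 -2.3151] 0.05063614329521493 72.8
held green top centre rel TCP tool yz [0.0051 0.0027] [61.3 49.1] slope tool yz [-0.1587  0.0157] z above TCP 0.024682576533634093 9523
alt turn(deg) [168.9979   0.4032   0.145 ]
dp mm [-10.6942  82.7468 408.7774] units [-0.0891  0.6896  3.4065] turn deg [-11.0015  -0.098    0.2726] units [-0.1222 -0.0011  0.003 ] q6 -1.935248464854258 q [-0.5563  0.2592  1.5064  0.0006  1.371  -1.9352]
```

Call:
arm_command(series=[{"dp": [-0.05,0.05,0.25],"angular": [0,0,0],"gripper": 41},{"dp": [-0.05,0.086,0.42],"angular": [0,0,0],"gripper": 41},{"dp": [-0.02,0.086,0.42],"angular": [0,0,0],"gripper": 41},{"dp": [-0.02,0.086,0.42],"angular": [0,0,0],"gripper": 41},{"dp": [-0.02,0.086,0.42],"angular": [0,0,0],"gripper": 41},{"dp": [-0.02,0.086,0.42],"angular": [0,0,0],"gripper": 41},{"dp": [-0.02,0.086,0.42],"angular": [0,0,0],"gripper": 41},{"dp": [-0.02,0.086,0.4],"angular": [0,0,0],"gripper": 41}])

```text
clock: 73.85
position: [0.5092, 0.1577, 0.2628]
ee_rot: [0.547, -0.448, 0.548, 0.447]
contact_force: [0.1, -1.1, -2.2]
width: 0.0503
```

Call:
arm_command(series=[{"dp": [0,0.04,0.2],"angular": [0,0,0],"gripper": 41},{"dp": [0,0,0],"angular": [-0.06,0,0],"gripper": 41},{"dp": [0,0,0],"angular": [-0.06,0,0],"gripper": 41},{"dp": [0,0,0],"angular": [0,0,0],"gripper": 41},{"dp": [0,0,0],"angular": [0,0,0],"gripper": 41},{"dp": [0,0,0],"angular": [0,0,0],"gripper": 41},{"dp": [0,0,0],"angular": [0,0,0],"gripper": 41},{"dp": [0,0,0],"angular": [0,0,0],"gripper": 41}])

```text
clock: 74.85
position: [0.505, 0.1867, 0.259]
ee_rot: [0.498, -0.498, 0.503, 0.5]
contact_force: [-0.7, -0.1, -2.8]
width: 0.0505
```

Run:
```python
from h import *
p,R,s=pose();print(p,R[:,0],s["contact_force"],s["width"],s["clock"])
d=grab("wrist");held(d,"green",p)
cv2.imwrite("pics/w13.png",d["image"])
goalt([.515,.178,.19],np.radians(90),-.02,.028)
```

```text
[0.505  0.1867 0.259 ] [-0.0073 -0.0027 -1.    ] [-0.7456 -0.0987 -2.7515] 0.0504564316086168 74.85
held green top centre rel TCP tool yz [0.0043 0.0042] [57.1 54.7] slope tool yz [-0.1458  0.0127] z above TCP 0.024793547548677686 9522
turn units [-0.0019 -0.0196  0.0081] dp units: before turn [ 0.5746 -0.0877 -0.0707] after turn [ 0.571  -0.0948 -0.0886] straight down 10mm after [ 0.0833 -0.0017 -0.0023]
```

View pics/w13.png

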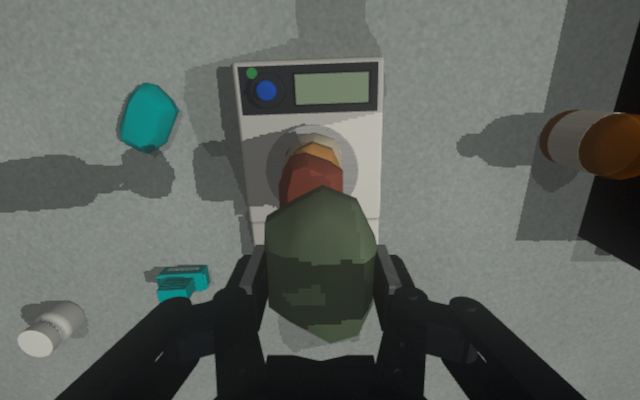

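The picture shows green held at (320,265), the stack of red over sand and lime standing on the pan (312,175), and the bystanders untouched. I lower green.

Call:
arm_command(series=[{"dp": [0,0,0],"angular": [-0.002,-0.02,0.008],"gripper": 41},{"dp": [0,0,0],"angular": [0,0,0],"gripper": 41},{"dp": [0.1,-0.045,-0.042],"angular": [0,0,0],"gripper": 41},{"dp": [0.18,-0.04,-0.035],"angular": [0,0,0],"gripper": 41},{"dp": [0.15,0,0],"angular": [0,0,0],"gripper": 41},{"dp": [0.1,0,0],"angular": [0,0,0],"gripper": 41},{"dp": [0,0,0],"angular": [0,0,0],"gripper": 41},{"dp": [0,0,0],"angular": [0,0,0],"gripper": 41}])

```text
clock: 75.9
position: [0.5156, 0.1775, 0.1908]
ee_rot: [0.503, -0.487, 0.498, 0.512]
contact_force: [0.3, -0.4, -2.1]
width: 0.0508
```

Run:
```python
from h import *
p,R,s=pose();print(p,R[:,0],s["contact_force"],s["width"],s["clock"])
goalt([.515,.178,.171],np.radians(90),-.02,.028)
```

```text
[0.5156 0.1775 0.1908] [-0.0203  0.0297 -0.9994] [ 0.3297 -0.4374 -2.1311] 0.05076308322242211 75.9
turn units [-0.0004  0.0011 -0.0002] dp units: before turn [ 0.1651  0.0016 -0.0005] after turn [ 0.1651  0.0016 -0.0002] straight down 10mm after [ 0.0833 -0.0017 -0.0023]
```

Call:
arm_command(series=[{"dp": [0.05,0,0],"angular": [0,0,0],"gripper": 41},{"dp": [0.05,0,0],"angular": [0,0,0],"gripper": 41},{"dp": [0.03,0,0],"angular": [0,0,0],"gripper": 41},{"dp": [0.02,0,0],"angular": [0,0,0],"gripper": 41},{"dp": [0,0,0],"angular": [0,0,0],"gripper": 41},{"dp": [0,0,0],"angular": [0,0,0],"gripper": 41},{"dp": [0,0,0],"angular": [0,0,0],"gripper": 41},{"dp": [0,0,0],"angular": [0,0,0],"gripper": 41}])

```text
clock: 76.9
position: [0.5163, 0.1784, 0.1733]
ee_rot: [0.503, -0.488, 0.497, 0.512]
contact_force: [-0.9, 0.1, -1.6]
width: 0.0505
```

Run:
```python
from h import *
p,R,s=pose();print(p,R[:,0],s["contact_force"],s["width"],s["clock"])
goalt([.515,.178,.170],np.radians(90),-.02,.028)
```

```text
[0.5163 0.1784 0.1733] [-0.0166  0.0304 -0.9994] [-0.9101  0.0561 -1.6164] 0.05050954350923684 76.9
turn units [-0.0001  0.0015  0.0021] dp units: before turn [ 0.0278  0.0102 -0.0042] after turn [ 0.0278  0.0102 -0.0041] straight down 10mm after [ 0.0833 -0.0017 -0.0023]
```

Call:
arm_command(series=[{"dp": [0.012,0.007,0],"angular": [0,0,0.002],"gripper": 41},{"dp": [0.01,0,0],"angular": [0,0,0],"gripper": 41},{"dp": [0.006,0,0],"angular": [0,0,0],"gripper": 41},{"dp": [0,0,0],"angular": [0,0,0],"gripper": 41},{"dp": [0,0,0],"angular": [0,0,0],"gripper": 41},{"dp": [0,0,0],"angular": [0,0,0],"gripper": 41},{"dp": [0,0,0],"angular": [0,0,0],"gripper": 41},{"dp": [0,0,0],"angular": [0,0,0],"gripper": 41}])

```text
clock: 77.9
position: [0.5154, 0.1785, 0.1699]
ee_rot: [0.503, -0.487, 0.497, 0.512]
contact_force: [-0.2, 0.2, -2.4]
width: 0.0506
```

Run:
```python
from h import *
p,R,s=pose();print(p,R[:,0],s["contact_force"],s["moment"],s["width"],s["clock"])
```

```text
[0.5154 0.1785 0.1699] [-0.0198  0.0304 -0.9993] [-0.2263  0.1936 -2.4444] [-0.0012 -0.0159  0.0128] 0.050570693882564556 77.9
```

Call:
arm_command(series=[{"dp": [0.012,0,0],"angular": [0,0,0],"gripper": 41},{"dp": [0,0,0],"angular": [0,0,0],"gripper": 41},{"dp": [0,0,0],"angular": [0,0,0],"gripper": 58},{"dp": [0,0,0],"angular": [0,0,0],"gripper": 72},{"dp": [0,0,0],"angular": [0,0,0],"gripper": 85},{"dp": [0,0,0],"angular": [0,0,0],"gripper": 85},{"dp": [-0.1,0,0],"angular": [0,0,0],"gripper": 85},{"dp": [-0.3,0,0],"angular": [0,0,0],"gripper": 85}])

```text
clock: 78.9
position: [0.5153, 0.1768, 0.2165]
ee_rot: [0.502, -0.486, 0.499, 0.513]
contact_force: [0.4, 0.1, 0.8]
width: 0.0851
```

Call:
arm_command(series=[{"dp": [-0.4,0,0],"angular": [0,0.019,-0.012],"gripper": 85},{"dp": [-0.3,0,0],"angular": [0,0,0],"gripper": 85},{"dp": [-0.1,0.3,0],"angular": [0,0,0],"gripper": 85},{"dp": [0,0.4,0],"angular": [0,0,0],"gripper": 85},{"dp": [0,0.2,0],"angular": [0,0,0],"gripper": 85},{"dp": [0,0,0],"angular": [0,0,0],"gripper": 85},{"dp": [0,0,0],"angular": [0,0,0],"gripper": 85},{"dp": [0,0,0],"angular": [0,0,0],"gripper": 85}])

```text
clock: 79.9
position: [0.4115, 0.176, 0.3235]
ee_rot: [0.504, -0.502, 0.497, 0.497]
contact_force: [-0.0, 0.4, 0.3]
width: 0.0849
```

Run:
```python
from h import *
p,R,s=pose();print(p,R[:,0],s["contact_force"],s["width"],s["clock"])
d=grab("wrist");onpan(d,"green",.17);W=cloud(d);m=blobs(d,"pack")&(W[...,0]>.59)&(W[...,2]>.06)&(W[...,1]>.12)&(W[...,1]<.24);P=W[m];print("pack",len(P),np.median(P,0) if len(P) else 0, cv2.minAreaRect((P[:,:2]*1000).astype(np.float32)) if len(P) else 0)
s=grab("side");c=s["image"][130:230,200:360];c=cv2.resize(c,None,fx=4,fy=4,interpolation=cv2.INTER_CUBIC);w=cv2.resize(d["image"],(640,400));
cv2.imwrite("pics/f.png",c)
t=grab("top");W=cloud(t)
for k,(u,v) in dict(jar=(409,160),drop=(343,158),amber=(194,246)).items():print(k,np.nanmedian(W[v-3:v+4,u-3:u+4].reshape(-1,3),0))
```

```text
[0.4115 0.176  0.3235] [ 0.0125  0.0023 -0.9999] [-0.0412  0.3991  0.2648] 0.08492654247512406 79.9
green top [0.5118 0.1799] [65.7 41.1] yaw 2.7 plane [0.149  0.0324 0.1934] 1744 outline [509.9 179.7] [51.2 68.8] 88.8
pack 0 0 0
jar [ 0.7543 -0.2108  0.0623]
drop [0.767  0.0104 0.0563]
amber [0.4798 0.488  0.1366]
```

View pics/f.png

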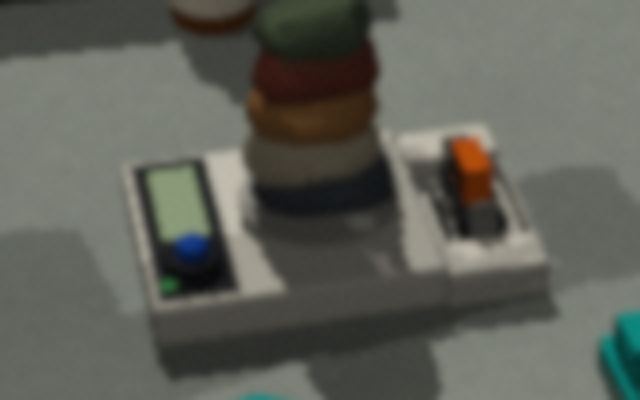

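The side crop shows all five stones in one upright pile at (315,110) and the pack seated at (475,185). The bystanders read the same as at the start, and the gripper is clear. I hand the job in.

Run:
```python
from h import *
d=grab("wrist");onpan(d,"green",.17);print(sign_off(),get_state()["clock"])
```

```text
green top [0.5128 0.1808] [65.7 41.6] yaw 4.6 plane [0.1367 0.0208 0.1936] 1770 outline [510.1 179.8] [51.5 70.1] 88.4
the job is handed in; nothing more can be done
the job is handed in; nothing more can be done
```

The job is handed in after about 80 s on the robot clock. `sign_off()` reported no verdict.

**What I did**
- **Power pack:** I pressed it home into the bay. The block top read 66.4 mm, against 66 mm expected when fully down.
- **Tare key:** I pressed it to its stop with the pan empty. The tool stopped at 51.6 mm with about 25 N, against about 4 N needed.
- **Stones:** I stacked slate, lime, sand, red and green in that order on the pan, alternating thick end over thin end.

**Last checks**
- **Centring:** as measured right after each was placed, every stone's top centre lay within about 3 mm of the pan axis.
- **Tilt:** each stone lies within about 6° of level.
- **Steadiness:** two readings of green about 0.2 s apart agreed to about 1 mm, and the pile stood upright in the side view.
- **Bystanders:** the bottle, jar and dropper read the same positions as at the start.

**Checks that were weaker or failed**
- **Pack at the end:** the last wrist-camera check did not have the pack in view. Its final state is confirmed only by the side picture; the last measured heights were just before the tare press (64.5 mm from the top camera, 66.5 mm from the side).
- **Shadows:** these spoiled some top-face fits while a stone was held, so I cross-checked lime with a depth profile. Green's grip offset went unchecked until I measured it on the pile.
- **First slate grip:** it was too high on the stone, so I redid it lower before lifting.

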